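# Emboss the label on the sprung stamping pad

## Robot

A 6-joint arm with a two-finger parallel gripper is mounted at the origin on a cart in front of the work surface, level with it; the furniture and walls round the work are solid. World frame = base frame: x ahead of the robot, y to its left, z up, the work surface at z = 0. Lengths are in m, angles in degrees, forces in N, time in s.
With the tool pointing down it reaches from about 0.275 to 1 m from the base axis. Payload 8.4 kg.
Tool frame: the origin (TCP) lies on the centre line of the jaws, within the pads' length; the fingertips stand 11 mm ahead of it and the grasp point (between the pads) lies 8 mm behind it; y points along the fingers, z is the direction in which the jaws open and shut, and the axes are right-handed (so a half turn about y gives the same grasp; the last joint's range is limited). The gripper opens to 85 mm and grips with 20 to 120 N. Pads are 22 mm wide; open, the fingers measure 114 mm over their backs; the gripper's body (76 mm by 85 mm) begins 54 mm behind the grasp point. The pads swing forward as they close: fully open they stand 13 mm farther back than shut.
Start: joints at [64.779, 20.225, 93.587, -0, 66.188, -0.138], TCP at [0.265, 0.566, 0.242] pointing down, gripper open.
Joint ranges: [-150.9, 150.9], [-52.94, 120.26], [3.33, 152.33], [-74.26, 254.26], [0, 154.13], [-172.89, 172.89]. Speed limits (degrees/s): [127.2, 127.2, 159.86, 180, 180, 180].

## Interface

Orientations are given as a 3x3 rotation matrix whose columns are the frame's x, y, z axes.
In Python, from cell import observe, get_image, finish_job, spot_in, silhouettes, pinpoint gives the robot as it stands.
- The arm moves only by the tool move_arm, never from a script. Its argument "moves" is a list of rows, each an object with "claw": the opening, from 0 (shut) to 1 (fully open); "dp": the shift along the tool's x, y, z in m, a list of three; "rotation": the turn, a rotation vector about the tool's x, y, z in degrees, a list of three. In form: [{"claw": claw, "dp": [x, y, z], "rotation": [ax, ay, az]}, ...]. A call has 1 to 10 rows; each row shifts and turns the commanded pose from where the row before left it, along the tool's axes as they then stand; what a row does not reach is not made up. A row lasts 1/10 s, in which the tool goes at most 50 mm and 8.59 degrees, less where a joint would pass 70% of its speed; a pose out of reach is approached as far as the arm can. A call is refused whole if a number of a shift passes 0.05 or a number of a turn 8.59, either way. A call with a gripper value outside its range is refused whole. The fingers move at their own pace and stop on an object; the grip force is fixed at half the most. Time passes only in rows, so rows that do not move let the fingers close. It gives the time, the measured TCP pose, the force and the opening at its end, in the units of the state.
- observe(): the state, without advancing time (a new reading comes with each control period).
- get_image(name): name is "side" or "top"; returns a dict with "image" (400x640x3 uint8, red, green, blue), "vertical_fov" (degrees; the focal length in pixels is half the picture's height over the tangent of half this angle, whatever the lens; pixels are square), "cx", "cy" (the principal point, pixels), "rvec" (rotation vector, rad) and "tvec" (3), from world to camera coordinates, as OpenCV has them. Camera axes: x right, y down, z forward; pixel columns grow to the right and rows downward; lengths in m; the calibration is good to about 2 mm. A picture is of the moment at which its call begins. There is no depth.
- finish_job(): hands the job in, once; it reports no verdict.
Trained networks look in a picture, given as the dict that the camera call returned (one of the last four; its "shot" number tells which), for a name from the list of things; names that differ only in an ending like _2 or _b are one class to them, and where a whole thing is asked for, a point or a joint stands for the part that bears it (a point fixed in the world has none). Each returns a list of dicts, best first, with "p" (0 to 1); they miss things now and then, are a little off and sometimes report something else, mostly with a low value. They report only what shows in the picture. A call takes as long as a camera call. They do not tell look-alikes from the thing itself.
- spot_in(name, picture): "extent" ([left, top, width, height] in pixels, round what is visible of it).
- silhouettes(name, picture): "pixels" (400x640 bool, what is visible of it) and "extent" ([left, top, width, height] in pixels, round what is visible of it).
- pinpoint(name, picture): "centre" ([column, row] in pixels: a listed point, or the origin of a listed thing).
The state is a dict: "clock": time; "joint_pos": joint angles; "joint_vel": joint speeds; "joint_torque": joint torques, N m; "position": TCP position; "orientation": TCP orientation; "wrist_force": force on the tool from outside, world axes, zero at the start; "moment": the same for the moment, N m; "opening": finger opening in m.
Only numpy, scipy, OpenCV 4.12 (cv2) and the standard library are available. Lean on these libraries where they do the work, as an engineer would, in place of code of your own. Each camera call takes 0.05 s, during which the arm holds its last target.

## Task

Take the orange-handled stamp out of its blue holder and press it upright and squarely onto the white round label on the grey stamping pad, in the middle of the red ring, with a steady push of about 14 N held for two seconds (never above 20 N); the pad is sprung and the height at which the label lies is not known, so feel for it. Do not slide the stamp while it presses: lift it straight up off the label until it is well clear (5 cm), then stand it upright in its holder again and let go. Only the stamp may touch the pad, and leave the other things on the table where they are.

Things in the scene. Friction and masses are not known exactly. Their poses are not given: they have to be found in the camera images.
- stamp_grip (a point): Centre of the upright stamp's handle, on its axis, 56 mm above its face. From below: a round steel die foot 40 mm in diameter, 22 mm high, a thinner neck of 4 mm, then a square orange handle 24 x 24 mm in section, 60 mm high (26 to 86 mm above the face). z runs up along the stamp; x and y are square to the handle's flat sides. Mass 0.18 to 0.35 kg.
- stamp: The same stamp; its origin is the centre of its underside (the die face, 38 mm in diameter), z up along the handle.
- stamp_face (a point): Centre of the stamp's round underside (die face), 56 mm straight below the centre of the handle.
- stamping_pad: Grey square base, 100 x 100 x 34 mm, fixed to the table, with four low screw heads (3 mm) at its corners; origin at the centre of its underside, z up. In its middle a round metal plate, 76 mm in diameter, floats on springs, with a white round label (68 mm) stuck on top.
- pad_mark (a point): Point on the pad's upright axis, 60 mm above the table: the middle of the red ring (53 mm across) on the label, at the label's mean height only. The label's true top lies 46 to 74 mm above the table (set by hand, not measured) and sinks under load by 1 mm for each 4 N, up to 13 mm.
- pad_shift_x (a joint): Sideways shift of the sprung plate and label along the pad's own x axis, m; 0 at rest. The plate gives sideways by 1 mm for each 2 N and follows the stamp if that is dragged.
- pad_shift_y (a joint): The same along the pad's own y axis, m.
- holder_floor (a point): Centre of the floor of the stamp's holder: a blue plastic block, 80 x 80 x 17 mm, fixed to the table, with a round recess 48 mm in diameter and 12 mm deep, chamfered at the mouth. The point lies on the recess floor, 5 mm above the table; the block's top is 12 mm above it. The stamp stands in the recess at the start.
- cup: Small round tasting cup of dark green sauce, 67 mm in diameter, 46 mm high, a bystander; origin at the centre of its underside.
- labels: Roll of blank white labels standing on its end, 68 mm in diameter, 50 mm high, a bystander; origin at the centre of its underside.
- weight: Steel check weight with a knob, 38 mm in diameter, 62 mm high, a bystander; origin at the centre of its underside.
Not all that is in view belongs to the job. What is shaped like the stamp but green, purple or yellow is not meant.

How it is judged:
By the outcome, as a careful person would: the job done as asked, in the order asked, and still so for the second after the job is handed in, with the robot touching nothing.
It also fails if it takes over 67 s, if anything falls off the work surface, if the arm or the gripper's body presses on something with over 40 N, if the wrist force passes 120 N, or if a joint passes its speed limit or range.

## Working session

There is one attempt and no reset: what is moved stays moved. The work goes in short steps, Python scripts to look and compute and a tool call to move; the robot and the scene stay as the last step left them, time stands still between calls to the robot, and variables do not carry over. Pictures are saved under pics/ and viewed, and the job is handed in when it is done.

Besides the shell and the picture viewer there is one more tool, called by a JSON object that holds its "method" and its "body". move_arm: Moves the arm, as the interface text tells. Its arguments: {"type":"object","properties":{"moves":{"type":"array"}},"required":["moves"]}

```bash
ls; mkdir -p pics
cat > h.py <<'E'
import numpy as np,cv2
from cell import *
def K(p):
    f=200/np.tan(np.radians(p['vertical_fov'])/2); return np.array([[f,0,p['cx']],[0,f,p['cy']],[0,0,1]])
def RT(p):
    return cv2.Rodrigues(np.array(p['rvec'],float))[0],np.array(p['tvec'],float).ravel()
def proj(p,X):
    R,t=RT(p); q=K(p)@(R@np.array(X,float)+t); return q[:2]/q[2]
def ray(p,uv):
    R,t=RT(p); d=R.T@np.linalg.inv(K(p))@np.array([uv[0],uv[1],1.]); return -R.T@t,d
def atz(p,uv,z):
    c,d=ray(p,uv); return c+d*(z-c[2])/d[2]
def tri(l):
    A=np.zeros((3,3));b=np.zeros(3)
    for p,uv in l:
        c,d=ray(p,uv);d=d/np.linalg.norm(d);M=np.eye(3)-np.outer(d,d);A+=M;b+=M@c
    X=np.linalg.solve(A,b); return X,[proj(p,X)-uv for p,uv in l]
def save(p,n): cv2.imwrite('pics/'+n,p['image'][:,:,::-1])
E
python3 - <<'E'
from h import *
o=observe()
for k in o: print(k,np.round(o[k],4).tolist())
s=get_image('side');t=get_image('top');save(s,'s0.png');save(t,'t0.png')
for n,p in(('s',s),('t',t)):
    print(n,{k:p[k] for k in p if k!='image'})
    for m in ['stamp','stamp_grip','stamp_face','stamping_pad','pad_mark','holder_floor','cup','labels','weight']:
        print(m,[(np.round(d['centre'],1).tolist(),round(d['p'],2)) for d in pinpoint(m,p)])
E
```

```text
pics
clock 0.0
joint_pos [64.7781, 20.2611, 93.629, -0.0016, 66.19, -0.1364]
joint_vel [-0.0517, -0.0399, -0.0261, -0.0438, 0.0599, 0.0489]
joint_torque [0.0017, -60.5261, -34.208, 0.0002, 0.0091, -0.0]
position [0.2648, 0.5656, 0.2416]
orientation [[0.9057, -0.0006, 0.424], [-0.424, -0.0013, 0.9057], [0.0, -1.0, -0.0014]]
wrist_force [0.3068, 0.1635, 0.8815]
moment [0.002, -0.0117, 0.0268]
opening 0.0858
s {'vertical_fov': 52.87820654299178, 'cx': 313.21762519840365, 'cy': 201.3819321003961, 'rvec': array([ 2.16281719, -0.32130401,  0.18076463]), 'tvec': array([-0.55793209,  0.04485078,  1.14818496]), 'shot': 1}
stamp [([343.1, 326.3], 0.85), ([372.6, 276.1], 0.77), ([260.7, 292.4], 0.73), ([284.9, 308.7], 0.72), ([326.4, 287.5], 0.62)]
stamp_grip [([376.8, 261.9], 0.95), ([286.0, 287.3], 0.85), ([257.4, 272.4], 0.64), ([327.9, 266.7], 0.62)]
stamp_face [([374.0, 278.9], 0.96), ([261.7, 293.0], 0.96), ([343.4, 326.7], 0.92), ([283.4, 309.1], 0.85), ([326.6, 285.7], 0.76), ([406.5, 298.1], 0.7)]
stamping_pad [([293.5, 153.8], 0.92)]
pad_mark [([291.0, 138.3], 0.78)]
holder_floor [([3
[... 236 characters left out ...]
ay([ 2.08990995, -2.14193941,  0.22046233]), 'tvec': array([-0.16406182,  0.51823097,  1.21134858]), 'shot': 2}
stamp [([441.9, 216.4], 0.77), ([393.9, 173.3], 0.7), ([403.2, 213.6], 0.58), ([409.7, 251.6], 0.48)]
stamp_grip [([399.2, 165.5], 0.8), ([447.7, 210.5], 0.66), ([395.9, 268.0], 0.66), ([406.6, 207.5], 0.56), ([418.8, 246.7], 0.45)]
stamp_face [([398.5, 173.3], 0.81), ([439.4, 213.4], 0.8), ([398.7, 212.8], 0.64), ([390.8, 261.5], 0.5), ([413.8, 250.3], 0.48)]
stamping_pad [([170.1, 189.3], 0.75)]
pad_mark [([164.9, 183.2], 0.97)]
holder_floor [([399.2, 214.8], 0.84)]
cup [([238.3, 248.3], 0.82)]
labels [([381.6, 136.0], 0.89)]
weight [([425.9, 159.1], 0.72), ([400.0, 215.6], 0.6)]
```

View pics/s0.png

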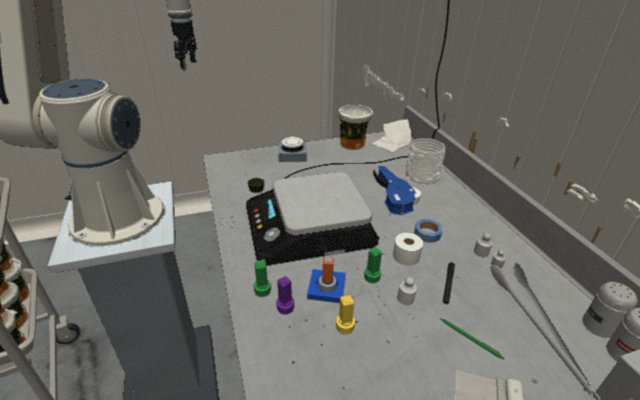

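View pics/t0.png

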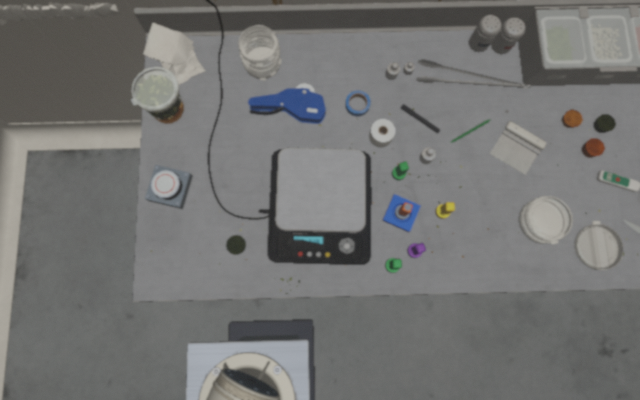

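Run:
```python
import cv2
a=cv2.imread('pics/s0.png')[225:345,240:420];b=cv2.imread('pics/t0.png')[120:290,350:490]
cv2.imwrite('pics/sc.png',cv2.resize(a,None,fx=4,fy=4,interpolation=2));cv2.imwrite('pics/tc.png',cv2.resize(b,None,fx=3.5,fy=3.5,interpolation=2))
```

```text
(no output)
```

View pics/sc.png

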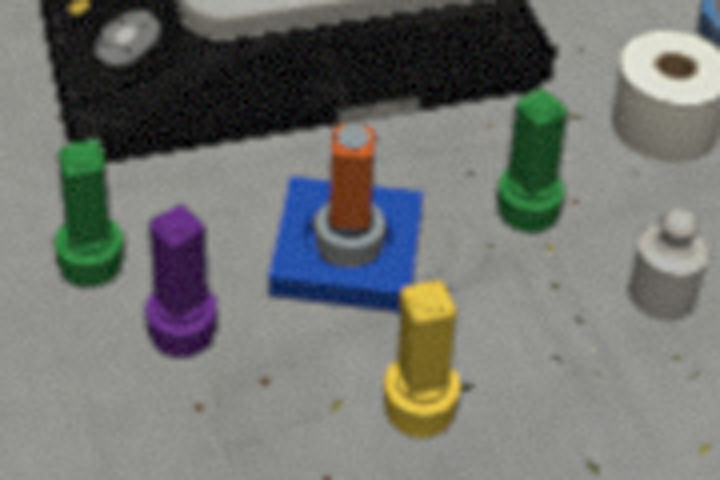

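View pics/tc.png

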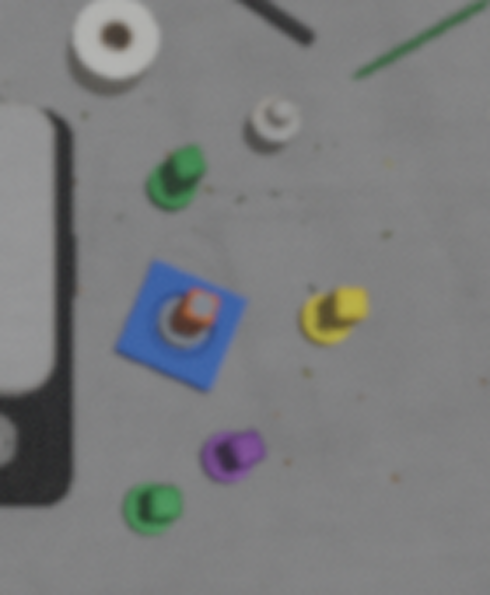

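The targets that could be confused are, in side-image pixels: orange in the blue holder (327,270), green (262,278), green (373,265), purple (286,295) and yellow (346,314). The close crops show that only the one at side (327,270), top (403,210) has an orange handle and stands in the blue holder, so I choose that one. Next I measure its position and yaw.

```bash
cat >> h.py <<'E'
def orange(p,cen,r=40):
    im=p['image'];h=cv2.cvtColor(im,cv2.COLOR_RGB2HSV)
    m=((h[...,0]<14)|(h[...,0]>172))&(h[...,1]>100)&(h[...,2]>60)
    w=np.zeros(m.shape,bool);u,v=map(int,cen);w[max(v-r,0):v+r,max(u-r,0):u+r]=1
    m=(m&w).astype(np.uint8)
    n,l,st,c=cv2.connectedComponentsWithStats(m)
    if n<2:return None
    return l==1+np.argmax(st[1:,4])
def hullmask(p,P,s=8,box=None):
    u0,v0,w,h=box
    q=np.array([proj(p,x) for x in P]);q=(q+0.5-[u0,v0])*s
    m=np.zeros((h*s,w*s),np.uint8);cv2.fillConvexPoly(m,cv2.convexHull((q*16).round().astype(np.int32)),1,shift=4)
    return m.reshape(h,s,w,s).mean((1,3))
def boxpts(x,y,yaw,z0,z1,a=0.012):
    c,s=np.cos(yaw),np.sin(yaw)
    return [(x+c*i*a-s*j*a,y+s*i*a+c*j*a,z) for i in(-1,1) for j in(-1,1) for z in(z0,z1)]
E
python3 - <<'E'
from h import *
from scipy.optimize import minimize
s=get_image('side');t=get_image('top')
P={}
for n,p in(('s',s),('t',t)):
    for m in ['stamp_grip','pad_mark','holder_floor','stamping_pad','cup','labels','weight','stamp_face']:
        P[n,m]=[np.array(d['centre']) for d in pinpoint(m,p)]
print('grip t',[atz(t,u,.061).round(4).tolist() for u in P['t','stamp_grip']])
print('grip s',[atz(s,u,.061).round(4).tolist() for u in P['s','stamp_grip']])
for m,z in(('pad_mark',.06),('holder_floor',.005),('stamping_pad',0),('cup',0),('labels',0),('weight',0),('stamp_face',.005)):
    print(m,'t',[atz(t,u,z).round(4).tolist() for u in P['t',m]],'s',[atz(s,u,z).round(4).tolist() for u in P['s',m]])
print('pad tri',tri([(s,P['s','pad_mark'][0]),(t,P['t','pad_mark'][0])]))
ms=orange(s,(327,270));mt=orange(t,(403,211))
def fill(m):
    c,_=cv2.findContours(m.astype(np.uint8),0,1);h=cv2.convexHull(np.vstack(c));o=np.zeros(m.shape,np.uint8);cv2.fillConvexPoly(o,h,1);return o.astype(float)
for n,m in(('s',ms),('t',mt)):
    v,u=np.nonzero(m);print(n,m.sum(),u.min(),u.max(),v.min(),v.max())
bs=(300,240,55,55);bt=(380,185,50,50)
def crop(m,b): return fill(m)[b[1]:b[1]+b[3],b[0]:b[0]+b[2]]
S,T=crop(ms,bs),crop(mt,bt)
def cost(q,ws=1,wt=1):
    P=boxpts(q[0],q[1],q[2],.031,.091)
    return ws*((hullmask(s,P,box=bs)-S)**2).sum()+wt*((hullmask(t,P,box=bt)-T)**2).sum()
x0=atz(t,P['t','holder_floor'][0],.005)[:2]
for ws,wt in((1,1),(1,0),(0,1)):
    R=[]
    for y in range(-45,45,10):
        r=minimize(cost,[x0[0],x0[1],np.radians(y)],args=(ws,wt),method='Nelder-Mead',options=dict(initial_simplex=np.array([[x0[0],x0[1],np.radians(y)]]*4)+np.array([[0,0,0],[.006,0,0],[0,.006,0],[0,0,.15]]),maxiter=80))
        R.append((round(r.fun,2),r.x[:2].round(4).tolist(),round(np.degrees(r.x[2]),1)))
    print(ws,wt,sorted(R)[:4])
E
```

```text
grip t [[0.5995, -0.4227, 0.061], [0.323, -0.3994, 0.061], [0.482, -0.5375, 0.061], [0.3766, -0.4638, 0.061]]
grip s [[0.4798, -0.5496, 0.061], [0.5947, -0.4361, 0.061], [0.381, -0.4611, 0.061], [0.494, -0.4229, 0.061], [0.3319, -0.3905, 0.061]]
pad_mark t [[0.561, 0.2156, 0.06]] s [[0.5605, 0.2368, 0.06]]
holder_floor t [[0.484, -0.4251, 0.005]] s [[0.4802, -0.4293, 0.005], [0.4021, 0.0285, 0.005]]
stamping_pad t [[0.5637, 0.2146, 0.0]] s [[0.5798, 0.2288, 0.0]]
cup t [[0.4013, 0.0294, 0.0]] s [[0.4001, 0.0281, 0.0]]
labels t [[0.7041, -0.3805, 0.0], [0.4814, -0.4376, 0.0]] s [[0.7186, -0.3776, 0.0], [0.4878, -0.4173, 0.0]]
weight t [[0.6375, -0.5098, 0.0]] s [[0.6462, -0.5113, 0.0]]
stamp_face t [[0.6058, -0.4251, 0.005], [0.3781, -0.4437, 0.005], [0.488, -0.5394, 0.005], [0.4778, -0.4241, 0.005], [0.3441, -0.3848, 0.005]] s [[0.6003, -0.4345, 0.005], [0.3398, -0.3997, 0.005], [0.4838, -0.4285, 0.005], [0.3819, -0.458, 0.005]]
pad tri (array([0.55615768, 0.21169378, 0.07280944]), [array([ 0.46580848, -0.11602407]), array([-0.06967914,  0.6260969 ])])
s 213 323 333 256 281
t 40 400 409 205 213
1 1 [(np.float64(111.82), [0.4856, -0.4258], np.float64(-19.6)), (np.float64(111.83), [0.4858, -0.4257], np.float64(-20.4)), (np.float64(111.88), [0.4856, -0.4258], np.float64(70.4)), (np.float64(111.99), [0.4858, -0.4259], np.float64(-20.4))]
1 0 [(np.float64(18.8), [0.4856, -0.4258], np.float64(-19.6)), (np.float64(18.8), [0.4856, -0.4258], np.float64(-19.5)), (np.float64(18.81), [0.4855, -0.4259], np.float64(-19.5)), (np.float64(18.82), [0.4856, -0.4258], np.float64(-19.5))]
0 1 [(np.float64(73.67), [0.4737, -0.4166], np.float64(41.7)), (np.float64(74.15), [0.4756, -0.419], np.float64(-47.3)), (np.float64(74.17), [0.4773, -0.4208], np.float64(41.4)), (np.float64(74.18), [0.4772, -0.4202], np.float64(-48.7))]
```

Run:
```python
from h import *
t=get_image('top');s=get_image('side')
def ov(p,box,k,x,y,yaw):
    u,v,w,h=box
    a=cv2.resize(p['image'][v:v+h,u:u+w,::-1],None,fx=k,fy=k,interpolation=cv2.INTER_CUBIC);b=a.copy()
    q=[((proj(p,X)+.5-[u,v])*k).astype(int) for X in boxpts(x,y,yaw,.031,.091)]
    for i in range(8):
        for j in range(i):
            if bin(i^j).count('1')==1: cv2.line(b,tuple(map(int,q[i])),tuple(map(int,q[j])),(0,255,0),1)
    return np.hstack([a,b])
cv2.imwrite('pics/ovt.png',ov(t,(375,185,55,50),7,.4845,-.4260,np.radians(-20)))
cv2.imwrite('pics/ovs.png',ov(s,(297,240,60,65),6,.4845,-.4260,np.radians(-20)))
h=cv2.cvtColor(t['image'],cv2.COLOR_RGB2HSV)[203:217,396:414]
print(h[...,0]);print(h[...,1])
```

```text
[[109 110 110 110 110 111 113 128 167   0 179 170 142 125 121 116 112 111]
 [110 110 110 111 111 115 126 167   4   6   2 176 158 162 160 141 121 112]
 [110 111 111 111 115 127 176   6   7   4 167 120 120 167   0 175 139 115]
 [110 111 111 112 127 178   6   9   8   3 116 108 108 115 178 178 145 116]
 [110 111 109 110 170   5   9   9   9   3 116 106 106 113 169 171 135 114]
 [110 110 108 140   4   8  10  10  10   6 135 107 108 132 170 155 123 112]
 [110 109 113 169   6   8  10  11  10   8   5   0   0   2 178 141 117 111]
 [110 106 126   0   7   7   9  10  10  10   9   8   9   9   2 141 114 110]
 [109 108 140   4   7   7   9   8   9   8   9  10  11  10 177 131 113 110]
 [109 111 150   5   8   8   7   7   8   8   9   9   8   4 153 118 111 110]
 [109 109 126   3   6   6   8   7   7   9   8   6 179 159 122 112 110 109]
 [110 106 113 150   0   3   6   8   7   7   5 177 131 116 113 111 110 109]
 [112 109 105 110 115 143 173   0   5   2 173 120 113 112 110 110 110 109]
 [112 111 108 110 106 107 116 120 138 135 115 111 111 110 110 110 109 109]]
[[163 160 162 156 152 149 128  84  73  79  67  50
[... 301 characters left out ...]
 24  15  21  49  67 116]
 [ 77  41  27  15  48 113 146 139  94  38   8  17  18  10  23  38  79 132]
 [ 55  33  18  22  74 126 150 153 124  79  36  15  17  33  47  49 100 146]
 [ 40  24  13  36  91 122 140 145 144 117  91  74  76  90  77  64 118 153]
 [ 36  22   8  51 104 114 127 133 141 135 131 127 127 122  81  78 133 155]
 [ 33  22  13  62 102 109 109 118 123 129 138 131 122  99  63  98 148 156]
 [ 35  24  13  36  83 107 108 109 110 117 113  86  56  44  79 137 156 159]
 [ 40  24  18   9  32  65  77  90 103  95  58  26  26  56 113 152 158 160]
 [ 58  31  22  21  16  11  24  30  50  41  20  20  56  92 135 155 160 156]
 [ 93  46  28  25  27  20  16  10  12  14  23  47  81 118 151 159 160 158]]
```

View pics/ovt.png

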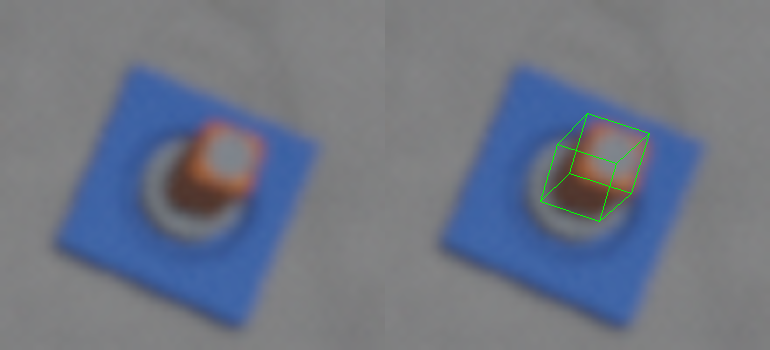

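View pics/ovs.png

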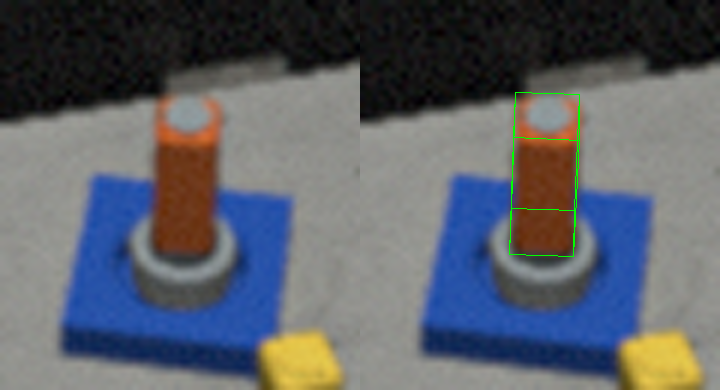

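```bash
cat >> h.py <<'E'
from scipy.optimize import minimize
def fill(m):
    c,_=cv2.findContours(m.astype(np.uint8),0,1);h=cv2.convexHull(np.vstack(c));o=np.zeros(m.shape,np.uint8);cv2.fillConvexPoly(o,h,1);return o.astype(float)
def red(p,cen,r=30,th=12):
    im=p['image'].astype(int);m=(im[...,0]-im[...,2]>th)&(im[...,0]-im[...,1]>th*.8)
    w=np.zeros(m.shape,bool);u,v=map(int,cen);w[max(v-r,0):v+r,max(u-r,0):u+r]=1
    n,l,st,c=cv2.connectedComponentsWithStats((m&w).astype(np.uint8))
    return l==1+np.argmax(st[1:,4])
def fitbox(p,cen,z0,z1,x,y,yaw,th=12,fy=False):
    M=fill(red(p,cen,th=th));u0,v0=int(cen[0])-35,int(cen[1])-35;b=(u0,v0,70,70);M=M[v0:v0+70,u0:u0+70]
    f=lambda q:((hullmask(p,boxpts(q[0],q[1],yaw if fy else q[2],z0,z1),box=b)-M)**2).sum()
    q=np.array([x,y,yaw]);return min((minimize(f,q+[0,0,k],method='Nelder-Mead',options=dict(maxiter=120,initial_simplex=q+[0,0,k]+np.array([[0,0,0],[.006,0,0],[0,.006,0],[0,0,.15]]))) for k in((0,) if fy else (-.25,0,.25))),key=lambda r:r.fun)
E
python3 - <<'E'
from h import *
t=get_image('top');s=get_image('side')
for th in(12,20,30):
  for n,p,c in(('t',t,(403,209)),('s',s,(327,270))):
    r=fitbox(p,c,.031,.091,.485,-.425,np.radians(-20),th);print(th,n,r.x[:2].round(4),np.degrees(r.x[2]).round(1),round(r.fun,1))
# holder top corners by blue mask
for n,p,c in(('t',t,(401,213)),('s',s,(327,285))):
    im=p['image'].astype(int);m=((im[...,2]-im[...,0])>40).astype(np.uint8);w=np.zeros_like(m);w[c[1]-35:c[1]+35,c[0]-35:c[0]+35]=1;m*=w
    k,l,st,ce=cv2.connectedComponentsWithStats(m);m=(l==1+np.argmax(st[1:,4]));print(m.sum())
    M=fill(m);u0,v0=c[0]-40,c[1]-40;M=M[v0:v0+80,u0:u0+80]
    f=lambda q:((hullmask(p,boxpts(q[0],q[1],q[2],0,.017,.04),box=(u0,v0,80,80))-M)**2).sum()
    q=np.array([.484,-.426,np.radians(-20)])
    r=minimize(f,q,method='Nelder-Mead',options=dict(initial_simplex=q+np.array([[0,0,0],[.006,0,0],[0,.006,0],[0,0,.15]])));print('holder',n,r.x[:2].round(4),np.degrees(r.x[2]).round(1),round(r.fun,1))
# pad crops
a=cv2.resize(t['image'][160:215,140:200,::-1],None,fx=6,fy=6,interpolation=2);b=cv2.resize(s['image'][125:175,265:320,::-1],None,fx=6.6,fy=6.6,interpolation=2)
cv2.imwrite('pics/pad.png',np.hstack([a,b[:330]]))
E
```

```text
12 t [ 0.4822 -0.426 ] -37.3 29.0
12 s [ 0.4853 -0.4261] -27.9 11.7
20 t [ 0.4798 -0.4247] -43.2 42.1
20 s [ 0.4848 -0.4253] -16.1 10.7
30 t [ 0.4811 -0.426 ] 43.3 51.2
30 s [ 0.4856 -0.4258] -19.5 13.4
645
holder t [ 0.4839 -0.4281] -26.3 19.3
755
holder s [ 0.4844 -0.4245] -26.8 29.7
```

View pics/pad.png

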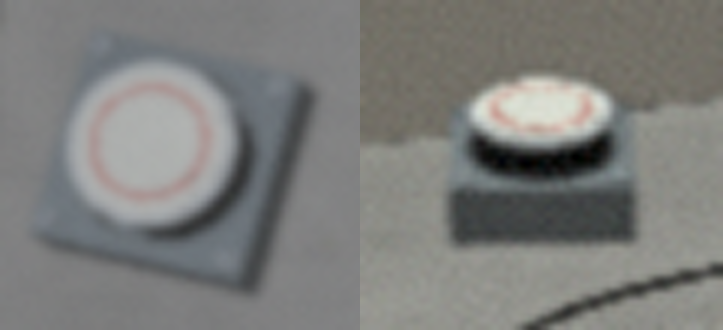

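{"method": "move_arm", "body": {"moves": [{"claw": 1, "dp": [0, 0, 0], "rotation": [0, 8.5, 0]}, {"claw": 1, "dp": [0, 0, 0], "rotation": [0, 8.5, 0]}, {"claw": 1, "dp": [0, 0, 0], "rotation": [0, 8.5, 0]}, {"claw": 1, "dp": [0, 0, 0], "rotation": [0, 8.5, 0]}, {"claw": 1, "dp": [0, 0, 0], "rotation": [0, 8.5, 0]}, {"claw": 1, "dp": [0, 0, 0], "rotation": [0, 8.5, 0]}, {"claw": 1, "dp": [0, 0, 0], "rotation": [0, 8.5, 0]}, {"claw": 1, "dp": [0, 0, 0], "rotation": [0, 8.5, 0]}, {"claw": 1, "dp": [0, 0, 0], "rotation": [0, 8.5, 0]}, {"claw": 1, "dp": [0, 0, 0], "rotation": [0, 8.5, 0]}]}}

```text
clock: 3.1
position: [0.265, 0.566, 0.2423]
orientation: [[-0.349, 0.0, 0.937], [-0.937, -0.0, -0.349], [0.0, -1.0, 0.0]]
wrist_force: [0.6, -0.3, 0.5]
opening: 0.0854
```

{"method": "move_arm", "body": {"moves": [{"claw": 1, "dp": [0.039, 0, 0.025], "rotation": [0, 0, 0]}, {"claw": 1, "dp": [0.039, 0, 0.025], "rotation": [0, 0, 0]}, {"claw": 1, "dp": [0.039, 0, 0.025], "rotation": [0, 0, 0]}, {"claw": 1, "dp": [0.039, 0, 0.025], "rotation": [0, 0, 0]}, {"claw": 1, "dp": [0.039, 0, 0.025], "rotation": [0, 0, 0]}, {"claw": 1, "dp": [0.039, 0, 0.025], "rotation": [0, 0, 0]}, {"claw": 1, "dp": [0.039, 0, 0.025], "rotation": [0, 0, 0]}, {"claw": 1, "dp": [0.039, 0, 0.025], "rotation": [0, 0, 0]}, {"claw": 1, "dp": [0.039, 0, 0.025], "rotation": [0, 0, 0]}, {"claw": 1, "dp": [0.039, 0, 0.025], "rotation": [0, 0, 0]}]}}

```text
clock: 4.1
position: [0.366, 0.1123, 0.2427]
orientation: [[-0.343, 0.001, 0.939], [-0.939, 0.0, -0.343], [-0.001, -1.0, 0.001]]
wrist_force: [1.9, 0.3, -0.7]
opening: 0.0852
```

{"method": "move_arm", "body": {"moves": [{"claw": 1, "dp": [0.039, 0, 0.025], "rotation": [0, 0, 0]}, {"claw": 1, "dp": [0.039, 0, 0.025], "rotation": [0, 0, 0]}, {"claw": 1, "dp": [0.039, 0, 0.025], "rotation": [0, 0, 0]}, {"claw": 1, "dp": [0.039, 0, 0.025], "rotation": [0, 0, 0]}, {"claw": 1, "dp": [0.039, 0, 0.025], "rotation": [0, 0, 0]}, {"claw": 1, "dp": [0.039, 0, 0.025], "rotation": [0, 0, 0]}, {"claw": 1, "dp": [0.039, 0, 0.025], "rotation": [0, 0, 0]}, {"claw": 1, "dp": [0.039, 0, 0.025], "rotation": [0, 0, 0]}, {"claw": 1, "dp": [0.039, 0, 0.025], "rotation": [0, 0, 0]}]}}

```text
clock: 5.0
position: [0.4567, -0.2951, 0.2424]
orientation: [[-0.344, 0.0, 0.939], [-0.939, -0.0, -0.344], [-0.0, -1.0, 0.0]]
wrist_force: [1.2, -0.5, 0.1]
opening: 0.0858
```

{"method": "move_arm", "body": {"moves": [{"claw": 1, "dp": [0.038, 0, 0.024], "rotation": [0, 0, 0]}, {"claw": 1, "dp": [0.038, 0, 0.024], "rotation": [0, 0, 0]}, {"claw": 1, "dp": [0.037, 0.03, 0.023], "rotation": [0, 0, 0]}, {"claw": 1, "dp": [0, 0.03, 0], "rotation": [0, 0, 0]}, {"claw": 1, "dp": [0, 0, 0], "rotation": [0, 0, 0]}]}}

```text
clock: 5.5
position: [0.4818, -0.4204, 0.1795]
orientation: [[-0.345, -0.006, 0.939], [-0.939, 0.005, -0.345], [-0.003, -1.0, -0.007]]
wrist_force: [-0.2, 0.6, -0.9]
opening: 0.0854
```

Run:
```python
from h import *
t=get_image('top');s=get_image('side')
a=cv2.resize(t['image'][160:260,340:470,::-1],None,fx=3,fy=3,interpolation=2);b=cv2.resize(s['image'][170:310,260:390,::-1],None,fx=3,fy=3,interpolation=2)
c=np.zeros((420,780,3),np.uint8);c[:300,:390]=a;c[:,390:]=b;cv2.imwrite('pics/a1.png',c)
o=observe();print(o['position'],o['wrist_force'],o['joint_pos'])
for p in(t,s): print(proj(p,o['position']),proj(p,[o['position'][0],o['position'][1],.091]))
```

```text
[ 0.48362866 -0.42062979  0.18386474] [-0.61832779 -0.20627216  1.2067964 ] [-4.11527368e+01  2.49421479e+01  9.44481102e+01  8.76457589e-03
  6.07111636e+01 -2.10687004e+01]
[412.10323462 199.55145975] [404.50852364 206.82351928]
[327.76540277 224.1294798 ] [326.48423435 257.27251935]
```

View pics/a1.png

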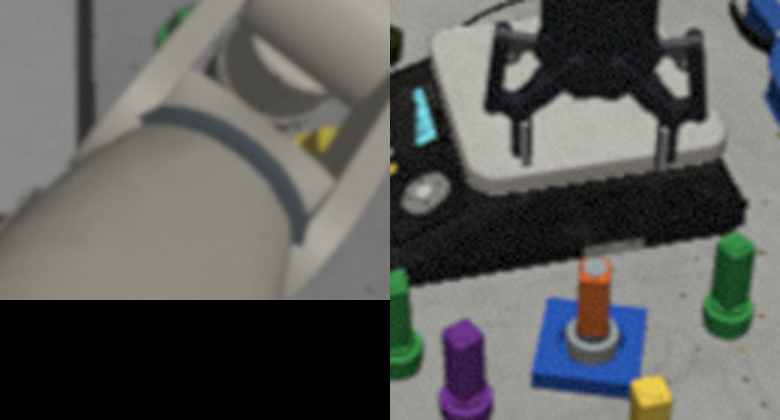

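{"method": "move_arm", "body": {"moves": [{"claw": 1, "dp": [0.005, 0.03, 0.002], "rotation": [0, 0, 0]}, {"claw": 1, "dp": [0, 0.03, 0], "rotation": [0, 0, 0]}, {"claw": 1, "dp": [0, 0.02, 0], "rotation": [0, 0, 0]}, {"claw": 1, "dp": [0, 0, 0], "rotation": [0, 0, 0]}, {"claw": 1, "dp": [0, 0, 0], "rotation": [0, 0, 0]}]}}

```text
clock: 6.1
position: [0.4851, -0.4266, 0.106]
orientation: [[-0.343, 0.001, 0.939], [-0.939, -0.001, -0.343], [0.001, -1.0, 0.002]]
wrist_force: [0.3, -0.0, 0.8]
opening: 0.0853
```

Run:
```python
from h import *
s=get_image('side')
cv2.imwrite('pics/a2.png',cv2.resize(s['image'][200:310,270:390,::-1],None,fx=5,fy=5,interpolation=2))
o=observe();print(o['position'],o['orientation'],o['wrist_force'])
```

```text
[ 0.48538792 -0.42698589  0.10640234] [[-0.34280587  0.00231071  0.93940343]
 [-0.93940564 -0.00200241 -0.34280175]
 [ 0.00108895 -0.99999533  0.00285713]] [-0.58083435 -0.42529251 -0.25794503]
```

View pics/a2.png

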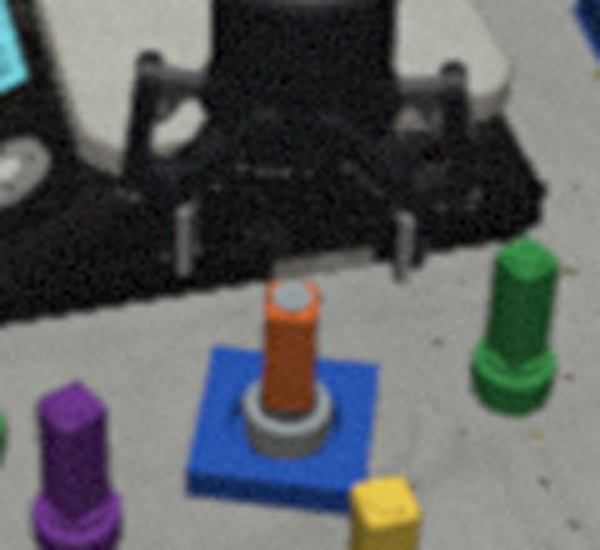

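{"method": "move_arm", "body": {"moves": [{"claw": 1, "dp": [0, 0.025, 0], "rotation": [0, 0, 0]}, {"claw": 1, "dp": [0, 0.02, 0], "rotation": [0, 0, 0]}, {"claw": 1, "dp": [0, 0.007, 0], "rotation": [0, 0, 0]}, {"claw": 1, "dp": [0, 0, 0], "rotation": [0, 0, 0]}, {"claw": 1, "dp": [0, 0, 0], "rotation": [0, 0, 0]}]}}

```text
clock: 6.65
position: [0.485, -0.4272, 0.0535]
orientation: [[-0.343, 0.001, 0.939], [-0.939, -0.001, -0.343], [0.001, -1.0, 0.002]]
wrist_force: [0.2, -0.2, -0.2]
opening: 0.0852
```

Run:
```python
from h import *
s=get_image('side')
cv2.imwrite('pics/a3.png',cv2.resize(s['image'][200:310,270:390,::-1],None,fx=5,fy=5,interpolation=2))
o=observe();print(o['position'],o['orientation'],o['wrist_force'])
```

```text
[ 0.48503201 -0.42723591  0.05357444] [[-3.43329288e-01  1.74266317e-03  9.39213481e-01]
 [-9.39214722e-01 -1.53169809e-03 -3.43326899e-01]
 [ 8.40288358e-04 -9.99997309e-01  2.16261172e-03]] [-0.4630442   0.24499221  1.18796545]
```

View pics/a3.png

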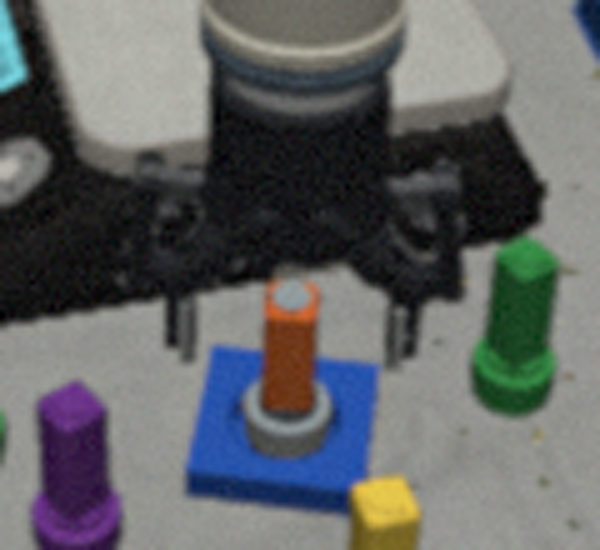

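{"method": "move_arm", "body": {"moves": [{"claw": 0, "dp": [0, 0, 0], "rotation": [0, 0, 0]}, {"claw": 0, "dp": [0, 0, 0], "rotation": [0, 0, 0]}, {"claw": 0, "dp": [0, 0, 0], "rotation": [0, 0, 0]}, {"claw": 0, "dp": [0, 0, 0], "rotation": [0, 0, 0]}, {"claw": 0, "dp": [0, 0, 0], "rotation": [0, 0, 0]}, {"claw": 0, "dp": [0, 0, 0], "rotation": [0, 0, 0]}, {"claw": 0, "dp": [0, 0, 0], "rotation": [0, 0, 0]}, {"claw": 0, "dp": [0, 0, 0], "rotation": [0, 0, 0]}]}}

```text
clock: 7.5
position: [0.4843, -0.4266, 0.0522]
orientation: [[-0.343, 0.0, 0.939], [-0.939, -0.0, -0.343], [0.0, -1.0, 0.0]]
wrist_force: [-0.4, -0.1, 5.1]
opening: 0.023
```

Run:
```python
from h import *
s=get_image('side')
cv2.imwrite('pics/a4.png',cv2.resize(s['image'][200:310,270:390,::-1],None,fx=5,fy=5,interpolation=2))
o=observe();print(o['position'],o['orientation'],o['wrist_force'],o['moment'],o['opening'])
```

```text
[ 0.48434647 -0.42664272  0.05216968] [[-3.43327250e-01  2.76497029e-04  9.39215802e-01]
 [-9.39215832e-01 -2.50933851e-04 -3.43327187e-01]
 [ 1.40752092e-04 -9.99999930e-01  3.45842816e-04]] [-0.51715133  0.61980176  5.05313564] [ 0.06164625  0.21276379 -0.04109486] 0.023281400412908455
```

View pics/a4.png

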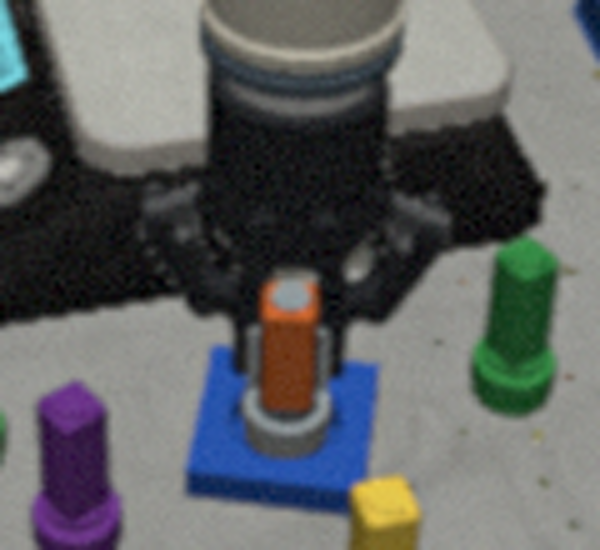

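{"method": "move_arm", "body": {"moves": [{"claw": 0, "dp": [0, -0.005, 0], "rotation": [0, 0, 0]}, {"claw": 0, "dp": [0, -0.01, 0], "rotation": [0, 0, 0]}, {"claw": 0, "dp": [0, -0.015, 0], "rotation": [0, 0, 0]}, {"claw": 0, "dp": [0, -0.03, 0], "rotation": [0, 0, 0]}, {"claw": 0, "dp": [0, -0.04, 0], "rotation": [0, 0, 0]}, {"claw": 0, "dp": [0, -0.04, 0], "rotation": [0, 0, 0]}, {"claw": 0, "dp": [0, -0.01, 0], "rotation": [0, 0, 0]}, {"claw": 0, "dp": [0, 0, 0], "rotation": [0, 0, 0]}, {"claw": 0, "dp": [0, 0, 0], "rotation": [0, 0, 0]}]}}

```text
clock: 8.45
position: [0.4835, -0.426, 0.2008]
orientation: [[-0.343, -0.001, 0.939], [-0.939, 0.001, -0.343], [-0.001, -1.0, -0.002]]
wrist_force: [-0.8, 0.7, -3.1]
opening: 0.0233
```

Run:
```python
from h import *
s=get_image('side')
cv2.imwrite('pics/a5.png',cv2.resize(s['image'][170:310,270:390,::-1],None,fx=4,fy=4,interpolation=2))
o=observe();print(o['position'],o['orientation'],o['wrist_force'],o['moment'],o['opening'])
```

```text
[ 0.48323467 -0.42572335  0.20009648] [[-0.34343398 -0.00218996  0.93917427]
 [-0.93917618  0.00196674 -0.3434301 ]
 [-0.00109501 -0.99999567 -0.00273221]] [-0.26902339  0.09709099 -2.98137634] [ 0.01712301 -0.04329252 -0.0060012 ] 0.02342354396449631
```

View pics/a5.png

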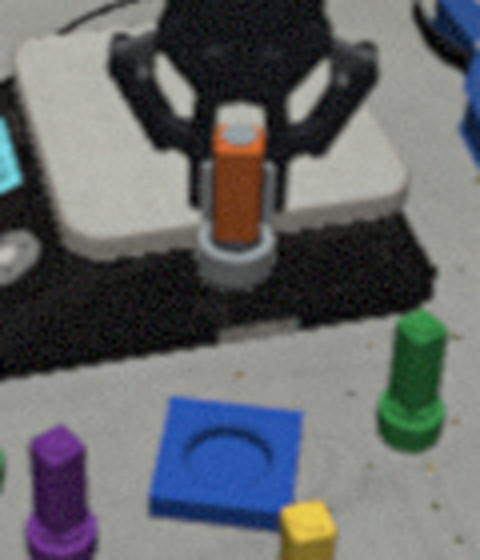

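```bash
cat >> h.py <<'E'
def circ(x,y,z,r,n=60):
    a=np.linspace(0,2*np.pi,n,endpoint=False);return [(x+r*np.cos(i),y+r*np.sin(i),z) for i in a]
E
python3 - <<'E'
from h import *
s=get_image('side');t=get_image('top')
for p in(s,t):
    R,T=RT(p);print('cam',(-R.T@T).round(3))
ims={'s':cv2.imread('pics/s0.png')[:,:,::-1],'t':cv2.imread('pics/t0.png')[:,:,::-1]}
C={'s':(292,142),'t':(167,187)};ps={'s':s,'t':t}
W={}
for k in 'st':
    im=ims[k].astype(int);u,v=C[k];g=im.min(2)
    reg=im[v-30:v+30,u-30:u+30];
    m=(g>(165 if k=='s' else 150)).astype(np.uint8);w=np.zeros_like(m);w[v-20:v+15,u-22:u+20]=1;m*=w
    n,l,st,ce=cv2.connectedComponentsWithStats(m);i=1+np.argmax(st[1:,4]);print(k,st[i],ce[i],reg.min(2).max(),np.median(reg))
    W[k]=fill(l==i)
    cv2.imwrite(f'pics/w{k}.png',cv2.resize((W[k][v-30:v+30,u-30:u+30]*255).astype(np.uint8),None,fx=5,fy=5))
    mm=cv2.moments(W[k].astype(np.uint8),True);W[k+'c']=np.array([mm['m10'],mm['m01']])/mm['m00']
    print(k,W[k+'c'],W[k].sum(),'pred area',hullmask(ps[k],circ(.557,.213,.07,.034),box=(u-30,v-30,60,60)).sum())
    # red ring centroid
    rr=(im[...,0]-im[...,1]>14)&(w>0);vv,uu=np.nonzero(rr);pts=np.stack([uu,vv],1).astype(np.float32);print('ring',len(pts),cv2.fitEllipse(pts))
print(tri([(s,W['sc']),(t,W['tc'])]))
for z in(.06,.065,.07,.075): print(z,atz(s,W['sc'],z)[:2].round(4),atz(t,W['tc'],z)[:2].round(4))
E
```

```text
cam [ 0.256 -1.037  0.7  ]
cam [ 0.259 -0.168  1.291]
s [282 137  21   9 135] [291.98518519 141.15555556] 213 114.0
s [292.13157895 141.16447368] 152.0 pred area 133.859375
ring 32 ((291.9599304199219, 140.85610961914062), (6.526582717895508, 14.342304229736328), 88.17916870117188)
t [152 171  26  26 509] [164.51277014 183.21611002] 176 126.0
t [164.59484346 183.38121547] 543.0 pred area 497.890625
ring 61 ((164.31808471679688, 183.1165008544922), (17.996885299682617, 19.17336654663086), 65.51771545410156)
(array([0.57163034, 0.21810261, 0.05621533]), [array([-0.25676588,  0.06382566]), array([ 0.04085381, -0.34401709])])
0.06 [0.5708 0.211 ] [0.5697 0.217 ]
0.065 [0.5683 0.2012] [0.5685 0.2154]
0.07 [0.5659 0.1914] [0.5672 0.2139]
0.075 [0.5634 0.1817] [0.5659 0.2123]
```

{"method": "move_arm", "body": {"moves": [{"claw": 0, "dp": [-0.045, 0, -0.011], "rotation": [0, 0, 0]}, {"claw": 0, "dp": [-0.045, 0, -0.011], "rotation": [0, 0, 0]}, {"claw": 0, "dp": [-0.045, 0, -0.011], "rotation": [0, 0, 0]}, {"claw": 0, "dp": [-0.045, 0, -0.011], "rotation": [0, 0, 0]}, {"claw": 0, "dp": [-0.045, 0, -0.011], "rotation": [0, 0, 0]}, {"claw": 0, "dp": [-0.045, 0, -0.011], "rotation": [0, 0, 0]}, {"claw": 0, "dp": [-0.045, 0, -0.011], "rotation": [0, 0, 0]}, {"claw": 0, "dp": [-0.045, 0, -0.011], "rotation": [0, 0, 0]}, {"claw": 0, "dp": [-0.045, 0, -0.011], "rotation": [0, 0, 0]}, {"claw": 0, "dp": [-0.045, 0, -0.011], "rotation": [0, 0, 0]}]}}

```text
clock: 9.6
position: [0.5347, 0.0357, 0.2008]
orientation: [[-0.343, -0.002, 0.939], [-0.939, -0.0, -0.343], [0.001, -1.0, -0.002]]
wrist_force: [2.0, 0.3, -2.4]
opening: 0.0236
```

Run:
```python
from h import *
s=get_image('side');t=get_image('top')
ims={'s':cv2.imread('pics/s0.png')[:,:,::-1],'t':cv2.imread('pics/t0.png')[:,:,::-1]}
C={'s':(292,145),'t':(168,187)};ps={'s':s,'t':t}
for k in 'st':
    u,v=C[k];im=cv2.GaussianBlur(ims[k],(0,0),1).astype(int);d=im[...,2]-im[...,0]
    m=(d>(14 if k=='t' else 8)).astype(np.uint8);w=np.zeros_like(m);w[v-30:v+30,u-32:u+32]=1;m*=w
    n,l,st,ce=cv2.connectedComponentsWithStats(m);i=1+np.argmax(st[1:,4]);print(k,st[i])
    M=fill(l==i);cv2.imwrite(f'pics/b{k}.png',cv2.resize(np.hstack([M[v-35:v+35,u-35:u+35]*255,(l==i)[v-35:v+35,u-35:u+35]*255.]).astype(np.uint8),None,fx=5,fy=5))
    M=M[v-35:v+35,u-35:u+35]
    f=lambda q:((hullmask(ps[k],boxpts(q[0],q[1],q[2],0,.034,.05)+(circ(q[0],q[1],.056,.034) if 0 else []),box=(u-35,v-35,70,70))-M)**2).sum()
    for y in(-15,10,30):
        q=np.array([.57,.217,np.radians(y)]);r=minimize(f,q,method='Nelder-Mead',options=dict(initial_simplex=q+np.array([[0,0,0],[.006,0,0],[0,.006,0],[0,0,.15]])));print(k,r.x[:2].round(4),np.degrees(r.x[2]).round(1),round(r.fun,1))
```

```text
s [280 147   7   6  14]
s [0.5919 0.2892] -14.8 511.7
s [0.4234 0.441 ] -6.7 23.0
s [0.5677 0.2429] 74.1 545.4
t [152 196   1   1   1]
t [0.5934 0.2173] -44.8 1402.7
t [0.6225 0.0293] 51.9 1.0
t [0.6033 0.0503] 139.8 1.0
```

View pics/bs.png

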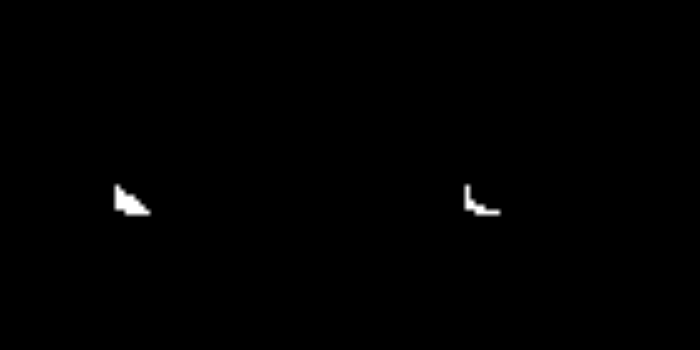

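View pics/bt.png

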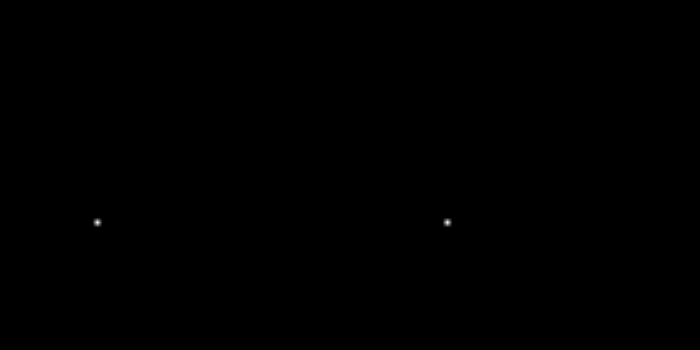

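```bash
cat > ov.py <<'E'
from h import *
def ovpad(p,im,box,k,x,y,yaw,h):
    u,v,w,hh=box
    a=cv2.resize(np.ascontiguousarray(im[v:v+hh,u:u+w,::-1]),None,fx=k,fy=k,interpolation=cv2.INTER_CUBIC);b=a.copy()
    P=lambda X:tuple(map(int,((proj(p,X)+.5-[u,v])*k)))
    q=[P(X) for X in boxpts(x,y,yaw,0,.034,.05)]
    for i in range(8):
        for j in range(i):
            if bin(i^j).count('1')==1: cv2.line(b,q[i],q[j],(0,255,0),1)
    for r in(.034,.0265): cv2.polylines(b,[np.array([P(X) for X in circ(x,y,h,r)])],True,(255,0,255),1)
    return np.hstack([a,b])
E
python3 - <<'E'
from ov import *
s=get_image('side');t=get_image('top')
S=cv2.imread('pics/s0.png')[:,:,::-1];T=cv2.imread('pics/t0.png')[:,:,::-1]
y=np.radians(-15)
a=ovpad(t,T,(135,155,60,60),6,.571,.218,y,.057);b=ovpad(s,S,(262,125,60,45),6,.571,.218,y,.057)
cv2.imwrite('pics/ovp.png',np.vstack([a,b])[:,:720])
save(s,'s3.png');save(t,'t3.png')
E
```

```text
(no output)
```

View pics/ovp.png

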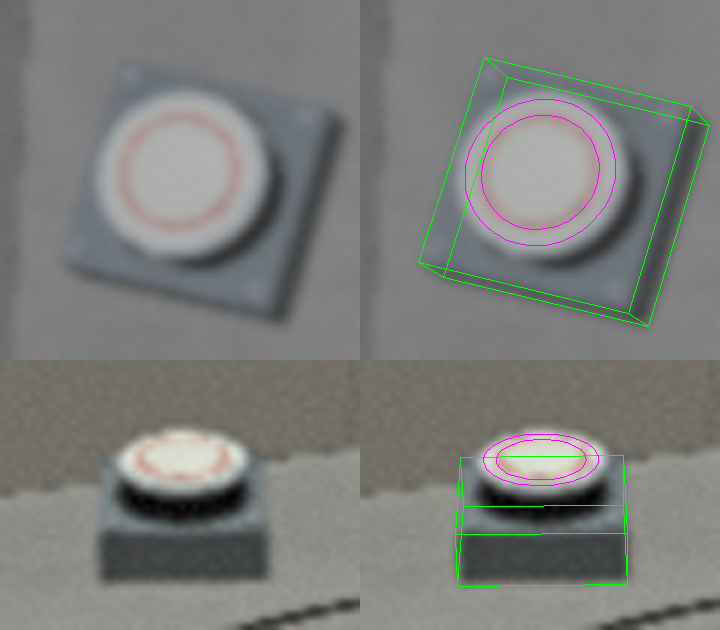

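View pics/t3.png

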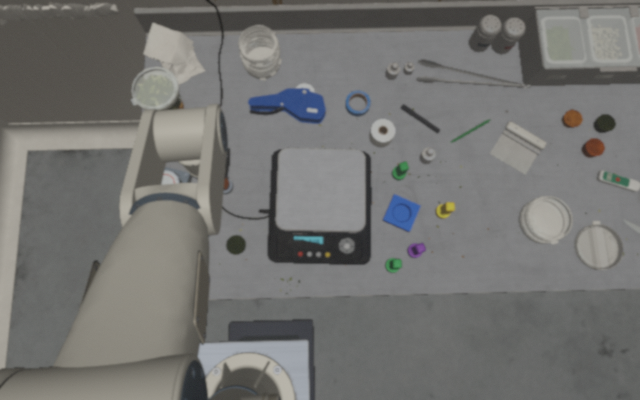

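{"method": "move_arm", "body": {"moves": [{"claw": 0, "dp": [-0.046, 0, -0.007], "rotation": [0, 0, 0]}, {"claw": 0, "dp": [-0.046, 0, -0.007], "rotation": [0, 0, 0]}, {"claw": 0, "dp": [-0.046, 0, -0.007], "rotation": [0, 0, 0]}, {"claw": 0, "dp": [-0.036, 0.01, -0.006], "rotation": [0, 0, 0]}, {"claw": 0, "dp": [-0.01, 0.03, -0.001], "rotation": [0, 0, 0]}, {"claw": 0, "dp": [0, 0, 0], "rotation": [0, 0, 0]}, {"claw": 0, "dp": [0, 0, 0], "rotation": [0, 0, 0]}, {"claw": 0, "dp": [0, 0, 0], "rotation": [0, 0, 0]}]}}

```text
clock: 10.6
position: [0.5728, 0.2149, 0.1626]
orientation: [[-0.345, 0.0, 0.939], [-0.939, -0.0, -0.345], [0.0, -1.0, 0.0]]
wrist_force: [-0.1, 0.2, -2.6]
opening: 0.0231
```

Run:
```python
from h import *
s=get_image('side');save(s,'s4.png')
cv2.imwrite('pics/a6.png',cv2.resize(s['image'][70:180,235:355,::-1],None,fx=5,fy=5,interpolation=2))
o=observe();print(o['position'],o['orientation'],o['wrist_force'],o['moment'],o['opening'],o['clock'])
```

```text
[0.5729728  0.21508343 0.16294114] [[-3.44850563e-01  1.17793375e-03  9.38656860e-01]
 [-9.38657412e-01  1.99621838e-04 -3.44851016e-01]
 [-5.93588060e-04 -9.99999286e-01  1.03683654e-03]] [ 0.29778238  0.10323196 -2.45371182] [-0.01481704  0.00580543 -0.03290939] 0.023521685214793628 10.65
```

View pics/a6.png

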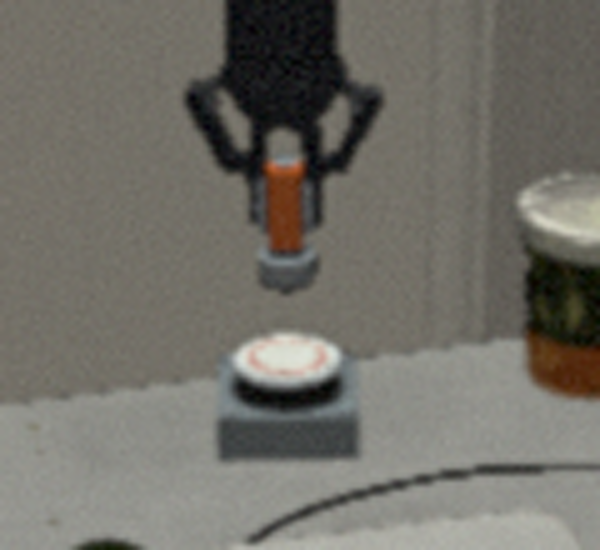

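{"method": "move_arm", "body": {"moves": [{"claw": 0, "dp": [-0.002, 0.015, -0.003], "rotation": [0, 0, 0]}, {"claw": 0, "dp": [0, 0.01, 0], "rotation": [0, 0, 0]}, {"claw": 0, "dp": [0, 0, 0], "rotation": [0, 0, 0]}, {"claw": 0, "dp": [0, 0, 0], "rotation": [0, 0, 0]}]}}

```text
clock: 11.05
position: [0.5698, 0.219, 0.1364]
orientation: [[-0.343, -0.001, 0.939], [-0.939, -0.0, -0.343], [0.001, -1.0, -0.001]]
wrist_force: [-0.2, -0.2, -3.7]
opening: 0.0233
```

Run:
```python
from h import *
s=get_image('side');ims=[s['image'].astype(float)]
for i in range(5): ims.append(get_image('side')['image'].astype(float))
s=dict(s);s['image']=np.mean(ims,0).astype(np.uint8);save(s,'s5.png');np.save('s5.npy',s['image'])
o=observe();P=o['position'];print(P,o['wrist_force'],o['clock'])
f=P[2]-.047
def P2(im,b,k,X):
    u,v,w,h=b
    return tuple(map(int,((proj(s,X)+.5-[u,v])*k)))
u,v=map(int,proj(s,[P[0],P[1],f+.05]))
print(u,v)
for th in(20,30,40):
    r=fitbox(s,(u,v),f+.026,f+.086,P[0],P[1],np.radians(-20),th,fy=True);print(th,r.x[:2],r.fun)
b=(262,90,60,80);k=7
a=cv2.resize(np.ascontiguousarray(s['image'][90:170,262:322,::-1]),None,fx=k,fy=k,interpolation=2)
c=a.copy()
for z in(f,f+.022): cv2.polylines(c,[np.array([P2(0,b,k,X) for X in circ(P[0],P[1],z,.02)])],True,(0,255,0),1)
q=[P2(0,b,k,X) for X in boxpts(P[0],P[1],np.radians(-20),f+.026,f+.086)]
for i in range(8):
    for j in range(i):
        if bin(i^j).count('1')==1: cv2.line(c,q[i],q[j],(0,255,0),1)
for r in(.038,.0265): cv2.polylines(c,[np.array([P2(0,b,k,X) for X in circ(.571,.218,.057,r)])],True,(255,0,255),1)
cv2.imwrite('pics/a7.png',np.hstack([a,c])[:,:800])
```

```text
[0.57037273 0.21930138 0.13724429] [ 0.02870451  0.56281914 -2.7802668 ] 11.35
290 118
20 [0.56816107 0.21948773] 24.15087890625
30 [0.56894839 0.21936851] 14.640869140625
40 [0.57096402 0.22493554] 20.89990234375
```

View pics/a7.png

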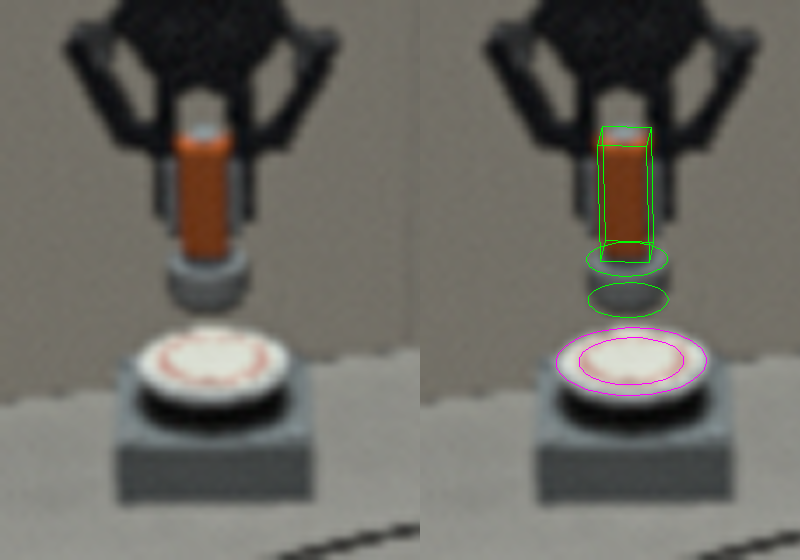

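{"method": "move_arm", "body": {"moves": [{"claw": 0, "dp": [0.001, 0.005, 0.002], "rotation": [0, 0, 0]}, {"claw": 0, "dp": [0, 0.006, 0], "rotation": [0, 0, 0]}, {"claw": 0, "dp": [0, 0.002, 0], "rotation": [0, 0, 0]}, {"claw": 0, "dp": [0, 0, 0], "rotation": [0, 0, 0]}, {"claw": 0, "dp": [0, 0, 0], "rotation": [0, 0, 0]}, {"claw": 0, "dp": [0, 0, 0], "rotation": [0, 0, 0]}]}}

```text
clock: 11.95
position: [0.5718, 0.2176, 0.1241]
orientation: [[-0.343, 0.0, 0.939], [-0.939, 0.0, -0.343], [-0.0, -1.0, 0.0]]
wrist_force: [-0.1, 0.6, -2.2]
opening: 0.0234
```

Run:
```python
from h import *
s=get_image('side');ims=[s['image'].astype(float)]
F=[]
for i in range(3): ims.append(get_image('side')['image'].astype(float));F.append(observe()['wrist_force'])
print(np.mean(F,0))
im=np.mean(ims,0).astype(np.uint8)
o=observe();P=o['position'];print(P,o['orientation'],o['clock'])
k=9
a=cv2.resize(np.ascontiguousarray(im[115:165,262:322,::-1]),None,fx=k,fy=k,interpolation=2)
cv2.imwrite('pics/a8.png',a)
```

```text
[-0.09789767  0.10345571 -2.88673632]
[0.57174175 0.21761192 0.12406573] [[-3.43334471e-01  2.06323599e-04  9.39213181e-01]
 [-9.39213190e-01  9.02457967e-05 -3.43334494e-01]
 [-1.55598050e-04 -9.99999975e-01  1.62797353e-04]] 12.15
```

View pics/a8.png

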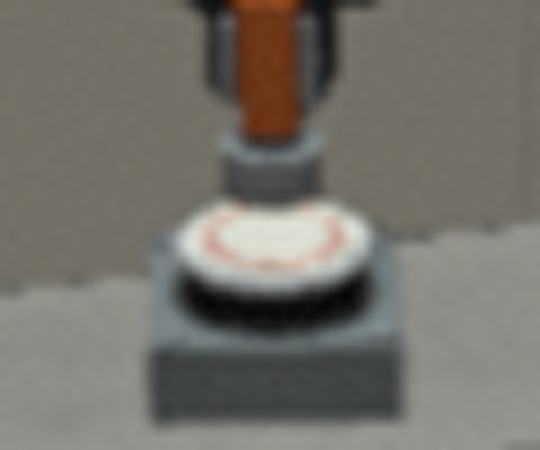

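{"method": "move_arm", "body": {"moves": [{"claw": 0, "dp": [0, 0.002, 0.001], "rotation": [0, 0, 0]}, {"claw": 0, "dp": [0, 0.002, 0], "rotation": [0, 0, 0]}, {"claw": 0, "dp": [0, 0, 0], "rotation": [0, 0, 0]}]}}

```text
clock: 12.45
position: [0.5724, 0.2171, 0.1195]
orientation: [[-0.343, -0.001, 0.939], [-0.939, -0.0, -0.343], [0.0, -1.0, -0.0]]
wrist_force: [-0.5, 0.8, -2.8]
opening: 0.023
```

{"method": "move_arm", "body": {"moves": [{"claw": 0, "dp": [0, 0.002, 0], "rotation": [0, 0, 0]}, {"claw": 0, "dp": [0, 0.001, 0], "rotation": [0, 0, 0]}, {"claw": 0, "dp": [0, 0, 0], "rotation": [0, 0, 0]}]}}

```text
clock: 12.75
position: [0.5725, 0.2172, 0.1167]
orientation: [[-0.343, -0.0, 0.939], [-0.939, -0.0, -0.343], [0.0, -1.0, -0.0]]
wrist_force: [1.0, -0.1, -3.0]
opening: 0.0233
```

Run:
```python
from h import *
s=get_image('side');ims=[s['image'].astype(float)]
F=[]
for i in range(2): ims.append(get_image('side')['image'].astype(float));F.append(observe()['wrist_force'])
print(np.mean(F,0))
im=np.mean(ims,0).astype(np.uint8)
o=observe();P=o['position'];print(P,o['clock'])
p=s
for h in(.05,.055,.06,.065): # foot bottom-front edge vs label
    print(h, [proj(p,[.5725,.2178,h]).round(2)])
print('face',proj(p,[P[0],P[1],P[2]-.047]).round(2))
a=cv2.resize(np.ascontiguousarray(im[115:165,262:322,::-1]),None,fx=9,fy=9,interpolation=2)
cv2.imwrite('pics/a9.png',a)
```

```text
[-0.180117   -0.26834737 -2.41812773]
[0.57264792 0.21723877 0.11696169] 12.9
0.05 [array([292.17, 142.82])]
0.055 [array([292.14, 141.54])]
0.06 [array([292.11, 140.27])]
0.065 [array([292.08, 138.99])]
face [292.14 137.77]
```

View pics/a9.png

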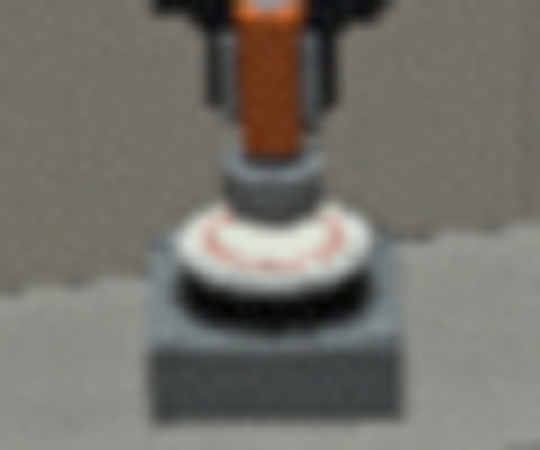

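{"method": "move_arm", "body": {"moves": [{"claw": 0, "dp": [0, 0.002, 0], "rotation": [0, 0, 0]}, {"claw": 0, "dp": [0, 0.001, 0], "rotation": [0, 0, 0]}, {"claw": 0, "dp": [0, 0, 0], "rotation": [0, 0, 0]}]}}

```text
clock: 13.2
position: [0.5725, 0.2172, 0.1137]
orientation: [[-0.343, -0.0, 0.939], [-0.939, -0.0, -0.343], [0.0, -1.0, -0.0]]
wrist_force: [-0.5, -0.2, -2.9]
opening: 0.0232
```

{"method": "move_arm", "body": {"moves": [{"claw": 0, "dp": [0, 0.002, 0], "rotation": [0, 0, 0]}, {"claw": 0, "dp": [0, 0.001, 0], "rotation": [0, 0, 0]}, {"claw": 0, "dp": [0, 0, 0], "rotation": [0, 0, 0]}]}}

```text
clock: 13.5
position: [0.5725, 0.2172, 0.1107]
orientation: [[-0.343, -0.0, 0.939], [-0.939, -0.0, -0.343], [0.0, -1.0, -0.0]]
wrist_force: [0.5, 0.1, -3.1]
opening: 0.0233
```

{"method": "move_arm", "body": {"moves": [{"claw": 0, "dp": [0, 0.002, 0], "rotation": [0, 0, 0]}, {"claw": 0, "dp": [0, 0, 0], "rotation": [0, 0, 0]}, {"claw": 0, "dp": [0, 0, 0], "rotation": [0, 0, 0]}]}}

```text
clock: 13.8
position: [0.5726, 0.2172, 0.1089]
orientation: [[-0.343, -0.0, 0.939], [-0.939, -0.0, -0.343], [0.0, -1.0, -0.0]]
wrist_force: [0.1, -1.4, -3.0]
opening: 0.0234
```

{"method": "move_arm", "body": {"moves": [{"claw": 0, "dp": [0, 0.002, 0], "rotation": [0, 0, 0]}, {"claw": 0, "dp": [0, 0, 0], "rotation": [0, 0, 0]}, {"claw": 0, "dp": [0, 0, 0], "rotation": [0, 0, 0]}]}}

```text
clock: 14.1
position: [0.5726, 0.2172, 0.1068]
orientation: [[-0.343, -0.0, 0.939], [-0.939, -0.0, -0.343], [0.0, -1.0, -0.0]]
wrist_force: [0.1, 0.1, -2.4]
opening: 0.0234
```

Run:
```python
from h import *
s=get_image('side');ims=[s['image'].astype(float)]
F=[]
for i in range(2): ims.append(get_image('side')['image'].astype(float));F.append(observe()['wrist_force'])
print(np.mean(F,0))
im=np.mean(ims,0).astype(np.uint8)
o=observe();P=o['position'];print(P,o['clock'])
a=cv2.resize(np.ascontiguousarray(im[115:165,262:322,::-1]),None,fx=9,fy=9,interpolation=2)
c=a[:,:400].copy();c=a.copy()
PP=lambda X:tuple(map(int,((proj(s,X)+.5-[262,115])*9)))
f=P[2]-.047
cv2.polylines(c,[np.array([PP(X) for X in circ(P[0],P[1],f,.02)])],True,(0,255,0),1)
for h,y,col in((.057,.2172,(255,0,255)),(.052,.227,(255,255,0))):
  for r in(.0265,.038): cv2.polylines(c,[np.array([PP(X) for X in circ(.5726,y,h,r)])],True,col,1)
cv2.imwrite('pics/a10.png',cv2.resize(np.hstack([a[:,90:440],c[:,90:440]]),None,fx=1.14,fy=1.14))
```

```text
[ 0.23311351 -0.29857724 -2.57372188]
[0.57264977 0.21721444 0.10696627] 14.25
```

View pics/a10.png

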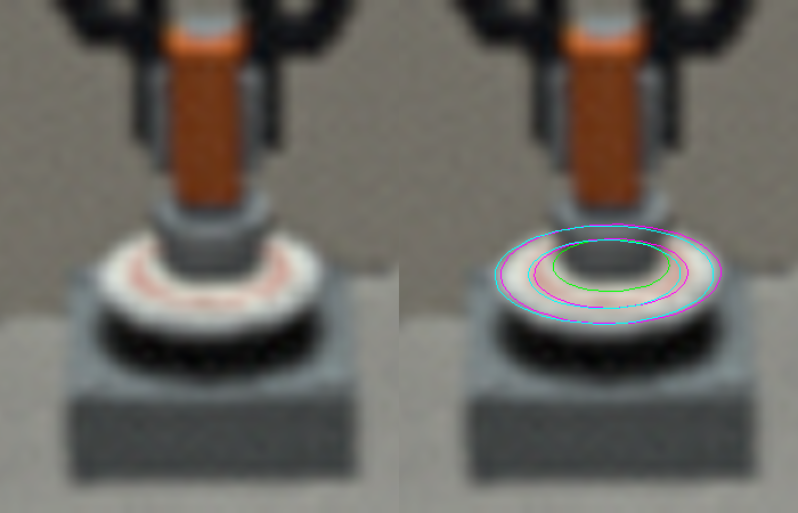

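{"method": "move_arm", "body": {"moves": [{"claw": 0, "dp": [0, 0.001, 0], "rotation": [0, 0, 0]}, {"claw": 0, "dp": [0, 0.001, 0], "rotation": [0, 0, 0]}, {"claw": 0, "dp": [0, 0, 0], "rotation": [0, 0, 0]}]}}

```text
clock: 14.55
position: [0.5725, 0.2172, 0.1047]
orientation: [[-0.343, -0.0, 0.939], [-0.939, -0.0, -0.343], [0.0, -1.0, -0.0]]
wrist_force: [-1.3, 0.3, -3.5]
opening: 0.0233
```

{"method": "move_arm", "body": {"moves": [{"claw": 0, "dp": [0, 0.001, 0], "rotation": [0, 0, 0]}, {"claw": 0, "dp": [0, 0, 0], "rotation": [0, 0, 0]}]}}

```text
clock: 14.75
position: [0.5726, 0.2172, 0.1038]
orientation: [[-0.343, -0.0, 0.939], [-0.939, -0.0, -0.343], [0.0, -1.0, -0.0]]
wrist_force: [-0.6, -0.8, -2.6]
opening: 0.023
```

{"method": "move_arm", "body": {"moves": [{"claw": 0, "dp": [0, 0.001, 0], "rotation": [0, 0, 0]}, {"claw": 0, "dp": [0, 0, 0], "rotation": [0, 0, 0]}]}}

```text
clock: 14.95
position: [0.5728, 0.2173, 0.1031]
orientation: [[-0.343, 0.0, 0.939], [-0.939, 0.0, -0.343], [-0.0, -1.0, 0.0]]
wrist_force: [0.0, -0.5, 0.4]
opening: 0.0233
```

Run:
```python
from h import *
s=get_image('side');ims=[s['image'].astype(float)]
F=[]
for i in range(5): ims.append(get_image('side')['image'].astype(float));F.append(observe()['wrist_force'])
print(np.mean(F,0))
im=np.mean(ims,0).astype(np.uint8);np.save('touch.npy',np.mean(ims,0))
o=observe();P=o['position'];print(P,o['clock'])
a=cv2.resize(np.ascontiguousarray(im[125:155,272:312,::-1]),None,fx=16,fy=16,interpolation=2)
c=a.copy()
PP=lambda X:tuple(map(int,((proj(s,X)+.5-[272,125])*16)))
f=P[2]-.047
for r in(.02,.0265,.034,.038): cv2.polylines(c,[np.array([PP(X) for X in circ(P[0],P[1],f,r)])],True,(0,255,0),1)
cv2.imwrite('pics/a11.png',cv2.resize(np.hstack([a[:,100:520],c[:,100:520]]),None,fx=.95,fy=.95))
M=np.mean(ims,0)
for c in range(286,299): print(c,[f"{int(M[r,c,0])}/{int(M[r,c,0]-M[r,c,1])}" for r in range(135,152)])
for r in (.02,.0265): print(r,[proj(s,X).round(2).tolist() for X in circ(P[0],P[1],f,r,4)],proj(s,(P[0]-r*.243,P[1]-r*.97,f)))
```

```text
[-0.20108884  0.03934678  0.49575906]
[0.57275938 0.21726911 0.10309402] 15.25
286 ['112/2', '109/1', '126/-2', '170/4', '180/28', '188/23', '192/15', '193/29', '194/23', '198/3', '176/-5', '116/-3', '54/0', '14/0', '15/1', '23/-1', '63/-5']
287 ['114/-1', '108/-5', '105/-6', '113/3', '117/17', '129/7', '145/0', '174/8', '193/18', '205/7', '187/-3', '133/-3', '70/0', '22/-1', '14/1', '22/-1', '56/-5']
288 ['106/0', '115/-7', '117/-7', '88/-3', '75/0', '80/-1', '88/-3', '128/0', '179/10', '198/19', '187/2', '149/-3', '89/-2', '30/-1', '12/0', '17/0', '53/-3']
289 ['87/20', '90/-3', '117/-7', '100/-5', '76/-2', '69/-2', '69/-2', '93/0', '155/14', '192/29', '197/4', '166/-5', '104/-2', '39/0', '5/-3', '19/0', '46/-2']
290 ['88/40', '73/2', '102/-6', '104/-5', '83/-2', '74/-1', '71/-3', '78/1', '129/19', '191/32', '200/3', '174/-6', '117/-1', '47/0', '11/0', '15/-3', '39/-2']
291 ['95/43', '67/5', '86/-5', '108/-6', '88/-4', '77/-1', '73/-3', '73/-1', '124/17', '196/22', '202/1', '178/-6', '120/-3', '46/-1', '8/0', '13/0', '33/-2']
292 ['96/44', '65/5', '83/-7', '110/-5', '91/-2', '75/-3
[... 573 characters left out ...]
]
296 ['105/-5', '112/-8', '114/-7', '85/-3', '69/0', '73/-2', '77/-1', '112/9', '166/26', '202/23', '187/2', '137/-3', '73/0', '22/0', '7/0', '19/-1', '47/-3']
297 ['127/-6', '124/-5', '106/-5', '100/0', '105/9', '117/4', '132/1', '167/15', '198/32', '215/7', '183/-5', '121/-4', '59/-1', '17/0', '12/0', '23/-1', '60/-3']
298 ['121/0', '112/0', '106/0', '138/6', '163/22', '176/21', '185/17', '203/19', '214/20', '212/0', '175/-6', '109/-2', '43/-1', '14/0', '14/-1', '30/-2', '75/-5']
0.02 [[297.68, 140.62], [290.82, 138.91], [286.77, 142.03], [293.69, 143.79]] [292.3108429  143.88816733]
0.0265 [[299.44, 140.39], [290.37, 138.13], [284.98, 142.26], [294.17, 144.6]] [292.33315608 144.73529054]
```

View pics/a11.png

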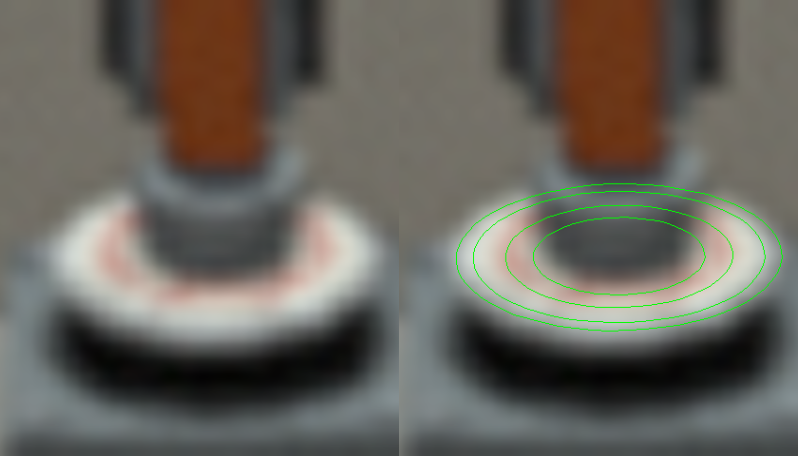

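```bash
cat > fit.py <<'E'
from h import *
def run(p,M,P,f,rows,SS=8):
    u0,v0,w,h=274,133,38,18
    A=M[v0:v0+h,u0:u0+w]
    def poly(pts):
        q=np.array([proj(p,x) for x in pts]);q=(q+.5-[u0,v0])*SS
        m=np.zeros((h*SS,w*SS),np.uint8);cv2.fillConvexPoly(m,cv2.convexHull((q*16).round().astype(np.int32)),1,shift=4);return m.astype(float)
    def model(q):
        lx,ly,fx,fy,sig,th=q
        out=poly(circ(P[0]+lx,P[1]+ly,f,.0265+abs(th)/2));inn=poly(circ(P[0]+lx,P[1]+ly,f,.0265-abs(th)/2))
        foot=poly(circ(P[0]+fx,P[1]+fy,f,.02)+circ(P[0]+fx,P[1]+fy,f+.022,.02))
        ring=(out-inn)*(1-foot);wh=(1-foot)-ring
        g=np.linspace(-1,1,w*SS)[None,:]*np.ones((h*SS,1));g2=np.linspace(-1,1,h*SS)[:,None]*np.ones((1,w*SS))
        L=[wh,wh*g,wh*g2,ring,foot,foot*g,foot*g2]
        L=[cv2.GaussianBlur(x,(0,0),abs(sig)*SS).reshape(h,SS,w,SS).mean((1,3)) for x in L]
        return L
    base=poly(circ(P[0],P[1],f,.0315)).reshape(h,SS,w,SS).mean((1,3))>.99
    base[:max(0,rows-v0)]=False
    def cost(q,full=False):
        L=model(q);D=np.stack([x[base] for x in L],1);Y=A[base]
        C,_,_,_=np.linalg.lstsq(D,Y,rcond=None);e=((D@C-Y)**2).mean()
        return e
    q=np.array([0,0,0,0,.7,.0015]);sx=np.vstack([q]+[q+d for d in np.diag([.003,.003,.003,.003,.3,.001])])
    r=minimize(cost,q,method='Nelder-Mead',options=dict(initial_simplex=sx,maxiter=600,xatol=1e-5,fatol=1e-3))
    return r,base.sum()
E
python3 - <<'E'
from fit import *
s=get_image('side');o=observe();P=o['position'];M=np.load('touch.npy')
for rows in(138,139,140):
    r,n=run(s,M,P,P[2]-.047,rows);print(rows,n,(r.x*1000).round(2),round(r.fun,2))
E
```

```text
138 93 [-4.7000e-01 -2.9000e+00  1.5200e+00  5.6000e+00  9.4531e+02  1.3600e+00] 80.59
139 89 [-1.0000e-02  7.2000e-01  1.2200e+00  4.0600e+00  9.0631e+02  6.8000e-01] 57.2
140 77 [-8.3000e-01 -1.3600e+00  6.0000e-01  3.8400e+00  9.5696e+02  1.1800e+00] 52.83
```

Run:
```python
from fit import *
s=get_image('side')
def ringfit(p,M,h,x0,y0,box,rin=.0305,SS=8):
    u0,v0,w,hh=box;A=M[v0:v0+hh,u0:u0+w].astype(float)
    def poly(pts):
        q=np.array([proj(p,x) for x in pts]);q=(q+.5-[u0,v0])*SS
        m=np.zeros((hh*SS,w*SS),np.uint8);cv2.fillConvexPoly(m,cv2.convexHull((q*16).round().astype(np.int32)),1,shift=4);return m.astype(float)
    base=poly(circ(x0,y0,h,rin)).reshape(hh,SS,w,SS).mean((1,3))>.99
    g=np.linspace(-1,1,w*SS)[None,:]*np.ones((hh*SS,1));g2=np.linspace(-1,1,hh*SS)[:,None]*np.ones((1,w*SS))
    def cost(q):
        lx,ly,sig,th=q
        ring=poly(circ(lx,ly,h,.0265+abs(th)/2))-poly(circ(lx,ly,h,.0265-abs(th)/2))
        L=[cv2.GaussianBlur(x,(0,0),max(abs(sig),.2)*SS).reshape(hh,SS,w,SS).mean((1,3))[base] for x in(1-ring,(1-ring)*g,(1-ring)*g2,ring)]
        D=np.stack(L,1);C=np.linalg.lstsq(D,A[base],rcond=None)[0];return ((D@C-A[base])**2).mean()
    q=np.array([x0,y0,.7,.0015]);sx=np.vstack([q]+[q+d for d in np.diag([.003,.003,.3,.001])])
    r=minimize(cost,q,method='Nelder-Mead',options=dict(initial_simplex=sx,maxiter=400,xatol=1e-5,fatol=1e-3));return r.x.round(4),round(r.fun,2)
for nm in('s5.npy','s0'):
    M=np.load(nm) if nm.endswith('npy') else cv2.imread('pics/s0.png')[:,:,::-1]
    for rin in(.029,.031): print(nm,ringfit(s,M,.0568,.572,.217,(274,130,38,22),rin))
t=get_image('top');T=cv2.imread('pics/t0.png')[:,:,::-1]
for rin in(.029,.031): print('t0',ringfit(t,T,.0568,.571,.218,(145,165,40,40),rin))
# foot from s5: dark/grey vs. white label? handle edges: lateral centre per row
M=np.load('s5.npy').astype(float);P=np.array([.57037,.21930,.13724])
rb=M[...,0]-M[...,2]
for r in range(112,124,2):
    x=np.arange(280,302);w=np.clip(rb[r,280:302]-15,0,None);print(r,(x*w).sum()/w.sum(),end=' ')
print([proj(s,[P[0],P[1],P[2]-.047+k]).round(2).tolist() for k in(.04,.056,.07)])
```

```text
s5.npy (array([0.5709, 0.2197, 0.8013, 0.002 ]), np.float64(27.34))
s5.npy (array([0.5724, 0.2214, 0.7495, 0.0018]), np.float64(31.5))
s0 (array([0.572 , 0.2224, 0.6897, 0.0021]), np.float64(20.67))
s0 (array([0.573 , 0.2205, 0.8104, 0.0011]), np.float64(30.06))
t0 (array([0.5719, 0.2189, 1.2496, 0.0021]), np.float64(3.6))
t0 (array([0.5718, 0.2191, 1.2891, 0.0019]), np.float64(7.04))
112 290.5147928994083 114 290.36238532110093 116 290.43918918918916 118 290.5149425287356 120 290.4675925925926 122 290.5448275862069 [[290.99, 121.68], [290.89, 117.32], [290.79, 113.45]]
```

{"method": "move_arm", "body": {"moves": [{"claw": 0, "dp": [0, -0.003, 0], "rotation": [0, 0, 0]}, {"claw": 0, "dp": [0, -0.004, 0], "rotation": [0, 0, 0]}, {"claw": 0, "dp": [-0.002, 0, -0.001], "rotation": [0, 0, 0]}, {"claw": 0, "dp": [0, 0, 0], "rotation": [0, 0, 0]}, {"claw": 0, "dp": [0, 0, 0], "rotation": [0, 0, 0]}]}}

```text
clock: 15.9
position: [0.5722, 0.2195, 0.1098]
orientation: [[-0.343, -0.0, 0.939], [-0.939, -0.0, -0.343], [0.0, -1.0, -0.0]]
wrist_force: [-0.0, 0.1, -2.7]
opening: 0.0233
```

Run:
```python
from h import *
F=[observe()['wrist_force']]
for i in range(5): get_image('side');F.append(observe()['wrist_force'])
o=observe();print(np.mean(F,0),o['position'],o['orientation'][:,1],o['clock'])
```

```text
[ 0.00509052 -0.04347501 -2.8710705 ] [0.57231109 0.21940974 0.10982834] [-1.54275242e-04 -6.04747696e-05 -9.99999986e-01] 16.15
```

{"method": "move_arm", "body": {"moves": [{"claw": 0, "dp": [0, 0.003, 0], "rotation": [0, 0, 0]}, {"claw": 0, "dp": [0, 0.002, 0], "rotation": [0, 0, 0]}, {"claw": 0, "dp": [0, 0.001, 0], "rotation": [0, 0, 0]}, {"claw": 0, "dp": [0, 0.001, 0], "rotation": [0, 0, 0]}, {"claw": 0, "dp": [0, 0, 0], "rotation": [0, 0, 0]}, {"claw": 0, "dp": [0, 0, 0], "rotation": [0, 0, 0]}]}}

```text
clock: 16.75
position: [0.5725, 0.2195, 0.1031]
orientation: [[-0.343, 0.0, 0.939], [-0.939, 0.0, -0.343], [-0.0, -1.0, 0.0]]
wrist_force: [-0.8, -0.7, 0.7]
opening: 0.0235
```

{"method": "move_arm", "body": {"moves": [{"claw": 0, "dp": [0, 0.001, 0], "rotation": [0, 0, 0]}, {"claw": 0, "dp": [0, 0, 0], "rotation": [0, 0, 0]}, {"claw": 0, "dp": [0, 0, 0], "rotation": [0, 0, 0]}]}}

```text
clock: 17.05
position: [0.5726, 0.2195, 0.1022]
orientation: [[-0.343, 0.0, 0.939], [-0.939, 0.0, -0.343], [-0.0, -1.0, 0.0]]
wrist_force: [-1.4, -0.0, 3.9]
opening: 0.0233
```

{"method": "move_arm", "body": {"moves": [{"claw": 0, "dp": [0, 0.001, 0], "rotation": [0, 0, 0]}, {"claw": 0, "dp": [0, 0.0007, 0], "rotation": [0, 0, 0]}, {"claw": 0, "dp": [0, 0, 0], "rotation": [0, 0, 0]}]}}

```text
clock: 17.35
position: [0.5729, 0.2196, 0.1009]
orientation: [[-0.343, 0.001, 0.939], [-0.939, 0.0, -0.343], [-0.001, -1.0, 0.001]]
wrist_force: [-1.5, 0.7, 9.6]
opening: 0.0235
```

Run:
```python
from h import *
F=[observe()['wrist_force']]
for i in range(6): s=get_image('side');F.append(observe()['wrist_force'])
save(s,'press.png');cv2.imwrite('pics/a12.png',cv2.resize(s['image'][95:165,255:335,::-1],None,fx=7,fy=7,interpolation=2))
o=observe();print(np.mean(F,0)+[0,0,2.87],np.std(F,0),o['position'],o['moment'],o['orientation'][:,1],o['clock'])
```

```text
[-1.79600034 -0.26489503 11.33096044] [0.58188384 0.65556068 0.84700616] [0.57282387 0.21961904 0.1009376 ] [-0.11637773  0.46520001 -0.00314579] [ 1.00425546e-03  3.91854100e-04 -9.99999419e-01] 17.65
```

View pics/a12.png

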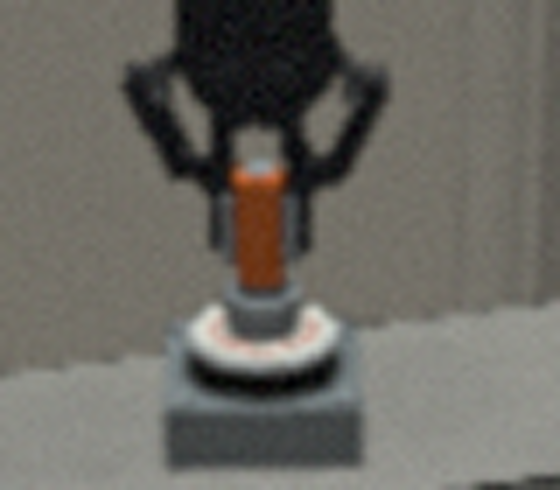

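{"method": "move_arm", "body": {"moves": [{"claw": 0, "dp": [0, 0.0007, -0.0005], "rotation": [0, 0, 0]}, {"claw": 0, "dp": [0, 0, 0], "rotation": [0, 0, 0]}, {"claw": 0, "dp": [0, 0, 0], "rotation": [0, 0, 0]}]}}

```text
clock: 17.95
position: [0.5727, 0.2198, 0.1006]
orientation: [[-0.343, 0.002, 0.939], [-0.939, 0.001, -0.343], [-0.001, -1.0, 0.001]]
wrist_force: [-1.5, -0.2, 10.4]
opening: 0.023
```

Run:
```python
from h import *
F=[observe()['wrist_force']]
for i in range(6): s=get_image('side');F.append(observe()['wrist_force'])
o=observe();print(np.mean(F,0)+[0,0,2.87],np.array(F)[:,2],o['position'],o['orientation'][:,1],o['clock'])
```

```text
[-1.12952293 -0.66222765 13.0611957 ] [10.38080944 10.14099054  9.60078097 10.69023431 10.16885382  9.53874323
 10.81795761] [0.57270463 0.21981548 0.10054439] [ 1.70856977e-03  4.96500011e-04 -9.99998417e-01] 18.25
```

{"method": "move_arm", "body": {"moves": [{"claw": 0, "dp": [0, 0.0003, 0], "rotation": [0, 0, 0]}, {"claw": 0, "dp": [0, 0, 0], "rotation": [0, 0, 0]}, {"claw": 0, "dp": [0, 0, 0], "rotation": [0, 0, 0]}, {"claw": 0, "dp": [0, 0, 0], "rotation": [0, 0, 0]}, {"claw": 0, "dp": [0, 0, 0], "rotation": [0, 0, 0]}, {"claw": 0, "dp": [0, 0, 0], "rotation": [0, 0, 0]}]}}

```text
clock: 18.85
position: [0.5727, 0.2199, 0.1003]
orientation: [[-0.343, 0.002, 0.939], [-0.939, 0.001, -0.343], [-0.001, -1.0, 0.001]]
wrist_force: [-1.3, -1.3, 10.5]
opening: 0.0232
```

Run:
```python
from h import *
F=[observe()['wrist_force']]
for i in range(8): s=get_image('side');F.append(observe()['wrist_force'])
o=observe();print(np.mean(F,0)+[0,0,2.87],np.array(F)[:,2],o['position'],o['orientation'][:,1],o['clock'])
```

```text
[-1.46146674 -0.89527528 13.52605215] [10.54734817 10.58510032 10.59847248 10.04554887 10.64185237 10.94080183
 11.53519801 11.29970229  9.71044502] [0.57275088 0.21988542 0.10034414] [ 1.84114371e-03  5.95446704e-04 -9.99998128e-01] 19.25
```

{"method": "move_arm", "body": {"moves": [{"claw": 0, "dp": [0, 0, 0], "rotation": [0, 0, 0]}, {"claw": 0, "dp": [0, 0, 0], "rotation": [0, 0, 0]}, {"claw": 0, "dp": [0, 0, 0], "rotation": [0, 0, 0]}, {"claw": 0, "dp": [0, 0, 0], "rotation": [0, 0, 0]}, {"claw": 0, "dp": [0, 0, 0], "rotation": [0, 0, 0]}, {"claw": 0, "dp": [0, 0, 0], "rotation": [0, 0, 0]}, {"claw": 0, "dp": [0, 0, 0], "rotation": [0, 0, 0]}, {"claw": 0, "dp": [0, 0, 0], "rotation": [0, 0, 0]}, {"claw": 0, "dp": [0, 0, 0], "rotation": [0, 0, 0]}, {"claw": 0, "dp": [0, 0, 0], "rotation": [0, 0, 0]}]}}

```text
clock: 20.25
position: [0.5728, 0.2198, 0.1003]
orientation: [[-0.343, 0.002, 0.939], [-0.939, 0.001, -0.343], [-0.001, -1.0, 0.002]]
wrist_force: [-1.3, 0.1, 10.8]
opening: 0.0233
```

{"method": "move_arm", "body": {"moves": [{"claw": 0, "dp": [0, 0, 0], "rotation": [0, 0, 0]}, {"claw": 0, "dp": [0, 0, 0], "rotation": [0, 0, 0]}, {"claw": 0, "dp": [0, 0, 0], "rotation": [0, 0, 0]}, {"claw": 0, "dp": [0, 0, 0], "rotation": [0, 0, 0]}, {"claw": 0, "dp": [0, 0, 0], "rotation": [0, 0, 0]}]}}

```text
clock: 20.75
position: [0.5728, 0.2199, 0.1003]
orientation: [[-0.343, 0.002, 0.939], [-0.939, 0.001, -0.343], [-0.001, -1.0, 0.002]]
wrist_force: [-1.7, -1.0, 9.8]
opening: 0.0236
```

{"method": "move_arm", "body": {"moves": [{"claw": 0, "dp": [0, -0.002, 0], "rotation": [0, 0, 0]}, {"claw": 0, "dp": [0, -0.003, 0], "rotation": [0, 0, 0]}, {"claw": 0, "dp": [0, -0.005, 0], "rotation": [0, 0, 0]}, {"claw": 0, "dp": [0, -0.01, 0], "rotation": [0, 0, 0]}, {"claw": 0, "dp": [0, -0.02, 0], "rotation": [0, 0, 0]}, {"claw": 0, "dp": [0, -0.03, 0], "rotation": [0, 0, 0]}, {"claw": 0, "dp": [0, -0.03, 0], "rotation": [0, 0, 0]}, {"claw": 0, "dp": [0, 0, 0], "rotation": [0, 0, 0]}, {"claw": 0, "dp": [0, 0, 0], "rotation": [0, 0, 0]}, {"claw": 0, "dp": [0, 0, 0], "rotation": [0, 0, 0]}]}}

```text
clock: 21.75
position: [0.571, 0.2193, 0.198]
orientation: [[-0.343, -0.002, 0.939], [-0.939, -0.001, -0.343], [0.001, -1.0, -0.002]]
wrist_force: [-0.1, -0.7, -3.3]
opening: 0.0233
```

Run:
```python
from h import *
F=[observe()['wrist_force']]
for i in range(3): s=get_image('side');F.append(observe()['wrist_force'])
cv2.imwrite('pics/a13.png',cv2.resize(s['image'][60:170,245:345,::-1],None,fx=5,fy=5,interpolation=2))
o=observe();p=o['position'];print(np.mean(F,0),p,o['orientation'].round(4).tolist(),o['clock'])
d=np.array([.4843,-.4266,.2])-p;print('tool d',o['orientation'].T@d)
```

```text
[-0.28336322  0.10421171 -2.79401726] [0.57115123 0.21931864 0.19784277] [[-0.3434, -0.0022, 0.9392], [-0.9392, -0.0009, -0.3434], [0.0016, -1.0, -0.0018]] 21.9
tool d [ 0.63646742 -0.00141145  0.14023519]
```

View pics/a13.png

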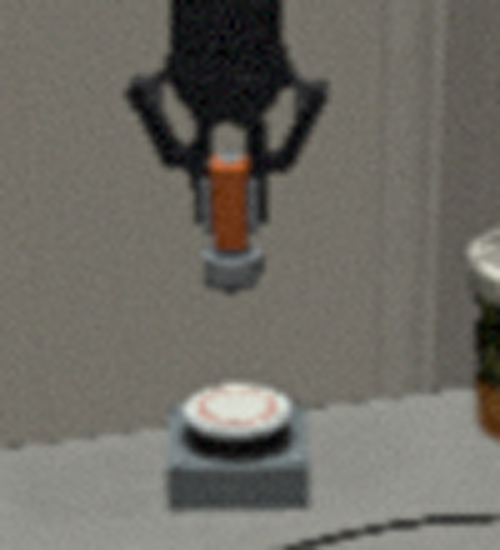

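{"method": "move_arm", "body": {"moves": [{"claw": 0, "dp": [0.045, 0, 0.01], "rotation": [0, 0, 0]}, {"claw": 0, "dp": [0.045, 0, 0.01], "rotation": [0, 0, 0]}, {"claw": 0, "dp": [0.045, 0, 0.01], "rotation": [0, 0, 0]}, {"claw": 0, "dp": [0.045, 0, 0.01], "rotation": [0, 0, 0]}, {"claw": 0, "dp": [0.045, 0, 0.01], "rotation": [0, 0, 0]}, {"claw": 0, "dp": [0.045, 0, 0.01], "rotation": [0, 0, 0]}, {"claw": 0, "dp": [0.045, 0, 0.01], "rotation": [0, 0, 0]}, {"claw": 0, "dp": [0.045, 0, 0.01], "rotation": [0, 0, 0]}, {"claw": 0, "dp": [0.045, 0, 0.01], "rotation": [0, 0, 0]}, {"claw": 0, "dp": [0.045, 0, 0.01], "rotation": [0, 0, 0]}]}}

```text
clock: 22.9
position: [0.5105, -0.2391, 0.1986]
orientation: [[-0.343, -0.001, 0.939], [-0.939, 0.0, -0.343], [-0.0, -1.0, -0.001]]
wrist_force: [0.5, 0.0, -2.4]
opening: 0.0234
```

{"method": "move_arm", "body": {"moves": [{"claw": 0, "dp": [0.045, 0, 0.01], "rotation": [0, 0, 0]}, {"claw": 0, "dp": [0.045, 0, 0.01], "rotation": [0, 0, 0]}, {"claw": 0, "dp": [0.045, 0, 0.01], "rotation": [0, 0, 0]}, {"claw": 0, "dp": [0.03, 0, 0.007], "rotation": [0, 0, 0]}, {"claw": 0, "dp": [0.018, 0, 0.003], "rotation": [0, 0, 0]}, {"claw": 0, "dp": [0, 0, 0], "rotation": [0, 0, 0]}, {"claw": 0, "dp": [0, 0, 0], "rotation": [0, 0, 0]}, {"claw": 0, "dp": [0, 0, 0], "rotation": [0, 0, 0]}]}}

```text
clock: 23.7
position: [0.4862, -0.4215, 0.1989]
orientation: [[-0.343, -0.001, 0.939], [-0.939, 0.001, -0.343], [-0.001, -1.0, -0.001]]
wrist_force: [-0.2, -0.2, -3.7]
opening: 0.0235
```

Run:
```python
from h import *
get_image('side')
o=observe();p=o['position'];print(p,o['orientation'].round(4).tolist(),o['clock'])
print(o['orientation'].T@(np.array([.4843,-.4266,.085])-p))
```

```text
[ 0.48627604 -0.42152359  0.19905275] [[-0.3423, -0.0004, 0.9396], [-0.9396, 0.0008, -0.3423], [-0.0006, -1.0, -0.0006]] 23.75
[ 5.51283133e-03  1.14049596e-01 -4.55870051e-05]
```

{"method": "move_arm", "body": {"moves": [{"claw": 0, "dp": [0.0055, 0.02, 0], "rotation": [0, 0, 0]}, {"claw": 0, "dp": [0, 0.04, 0], "rotation": [0, 0, 0]}, {"claw": 0, "dp": [0, 0.03, 0], "rotation": [0, 0, 0]}, {"claw": 0, "dp": [0, 0.02, 0], "rotation": [0, 0, 0]}, {"claw": 0, "dp": [0, 0, 0], "rotation": [0, 0, 0]}, {"claw": 0, "dp": [0, 0, 0], "rotation": [0, 0, 0]}, {"claw": 0, "dp": [0, 0, 0], "rotation": [0, 0, 0]}]}}

```text
clock: 24.45
position: [0.4852, -0.4285, 0.0909]
orientation: [[-0.343, 0.002, 0.939], [-0.939, -0.002, -0.343], [0.001, -1.0, 0.002]]
wrist_force: [0.7, 0.7, -2.4]
opening: 0.0234
```

Run:
```python
from h import *
s=get_image('side')
cv2.imwrite('pics/a14.png',cv2.resize(s['image'][200:310,270:390,::-1],None,fx=5,fy=5,interpolation=2))
o=observe();p=o['position'];print(p,o['orientation'].round(4).tolist(),o['clock'])
print(o['orientation'].T@(np.array([.4843,-.4266,.0522])-p))
```

```text
[ 0.48518857 -0.42860588  0.09105239] [[-0.343, 0.0021, 0.9393], [-0.9393, -0.0018, -0.343], [0.001, -1.0, 0.0026]] 24.5
[-0.00161869  0.03884669 -0.00162348]
```

View pics/a14.png

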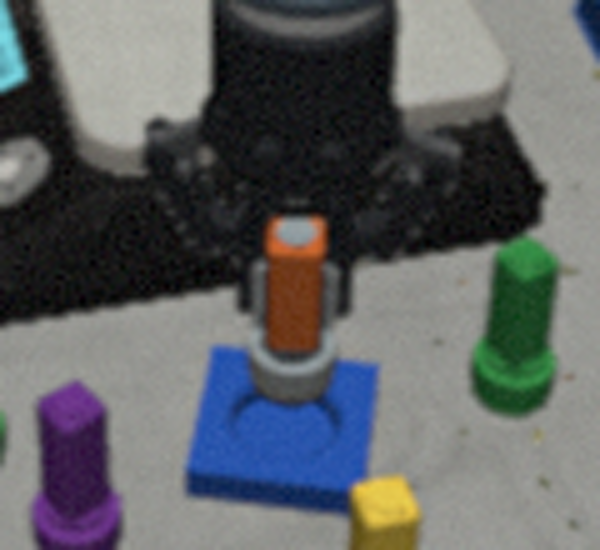

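{"method": "move_arm", "body": {"moves": [{"claw": 0, "dp": [-0.0016, 0.005, -0.0016], "rotation": [0, 0, 0]}, {"claw": 0, "dp": [0, 0.01, 0], "rotation": [0, 0, 0]}, {"claw": 0, "dp": [0, 0.005, 0], "rotation": [0, 0, 0]}, {"claw": 0, "dp": [0, 0, 0], "rotation": [0, 0, 0]}, {"claw": 0, "dp": [0, 0, 0], "rotation": [0, 0, 0]}, {"claw": 0, "dp": [0, 0, 0], "rotation": [0, 0, 0]}]}}

```text
clock: 25.1
position: [0.4833, -0.4262, 0.0693]
orientation: [[-0.343, 0.0, 0.939], [-0.939, -0.0, -0.343], [0.0, -1.0, 0.0]]
wrist_force: [0.7, -0.4, -2.4]
opening: 0.0234
```

Run:
```python
from h import *
s=get_image('side')
cv2.imwrite('pics/a15.png',cv2.resize(s['image'][200:310,270:390,::-1],None,fx=5,fy=5,interpolation=2))
o=observe();p=o['position'];print(p,o['wrist_force'],o['clock'])
print(o['orientation'].T@(np.array([.4843,-.4266,.0522])-p))
```

```text
[ 0.48335144 -0.42624142  0.06939984] [ 0.40630333  0.58095137 -3.22021631] 25.15
[8.75531165e-06 1.72001713e-02 1.00832918e-03]
```

View pics/a15.png

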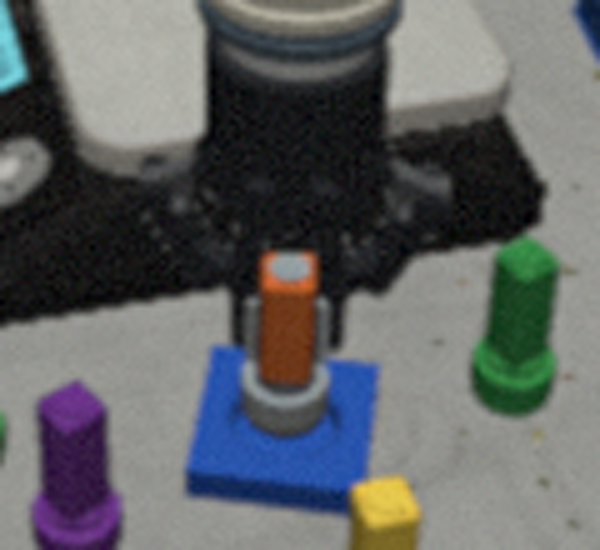

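{"method": "move_arm", "body": {"moves": [{"claw": 0, "dp": [0, 0.004, 0.001], "rotation": [0, 0, 0]}, {"claw": 0, "dp": [0, 0.004, 0], "rotation": [0, 0, 0]}, {"claw": 0, "dp": [0, 0.003, 0], "rotation": [0, 0, 0]}, {"claw": 0, "dp": [0, 0.002, 0], "rotation": [0, 0, 0]}, {"claw": 0, "dp": [0, 0, 0], "rotation": [0, 0, 0]}]}}

```text
clock: 25.65
position: [0.4839, -0.4262, 0.0557]
orientation: [[-0.343, -0.001, 0.939], [-0.939, 0.001, -0.343], [-0.0, -1.0, -0.001]]
wrist_force: [0.5, 0.7, -3.0]
opening: 0.0226
```

{"method": "move_arm", "body": {"moves": [{"claw": 0, "dp": [0, 0.002, 0], "rotation": [0, 0, 0]}, {"claw": 0, "dp": [0, 0.001, 0], "rotation": [0, 0, 0]}, {"claw": 0, "dp": [0, 0, 0], "rotation": [0, 0, 0]}]}}

```text
clock: 25.95
position: [0.484, -0.4263, 0.0531]
orientation: [[-0.343, -0.0, 0.939], [-0.939, 0.0, -0.343], [-0.0, -1.0, -0.0]]
wrist_force: [0.1, 0.1, -2.5]
opening: 0.0232
```

{"method": "move_arm", "body": {"moves": [{"claw": 0, "dp": [0, 0.001, 0], "rotation": [0, 0, 0]}, {"claw": 0, "dp": [0, 0, 0], "rotation": [0, 0, 0]}]}}

```text
clock: 26.15
position: [0.4842, -0.4265, 0.0523]
orientation: [[-0.343, 0.0, 0.939], [-0.939, -0.0, -0.343], [0.0, -1.0, 0.0]]
wrist_force: [-0.2, 0.1, -3.4]
opening: 0.0233
```

{"method": "move_arm", "body": {"moves": [{"claw": 0, "dp": [0, 0.0005, 0], "rotation": [0, 0, 0]}, {"claw": 0, "dp": [0, 0, 0], "rotation": [0, 0, 0]}]}}

```text
clock: 26.35
position: [0.4842, -0.4265, 0.0522]
orientation: [[-0.343, 0.0, 0.939], [-0.939, -0.0, -0.343], [0.0, -1.0, 0.0]]
wrist_force: [-1.1, 0.8, 3.6]
opening: 0.0234
```

{"method": "move_arm", "body": {"moves": [{"claw": 0, "dp": [0, 0.0005, 0], "rotation": [0, 0, 0]}, {"claw": 0, "dp": [0, 0, 0], "rotation": [0, 0, 0]}]}}

```text
clock: 26.55
position: [0.4843, -0.4265, 0.0522]
orientation: [[-0.343, 0.0, 0.939], [-0.939, -0.0, -0.343], [0.0, -1.0, 0.0]]
wrist_force: [-2.3, 3.4, 8.7]
opening: 0.0232
```

{"method": "move_arm", "body": {"moves": [{"claw": 0, "dp": [0, -0.0007, 0], "rotation": [0, 0, 0]}, {"claw": 0.4, "dp": [0, 0, 0], "rotation": [0, 0, 0]}, {"claw": 0.6, "dp": [0, 0, 0], "rotation": [0, 0, 0]}, {"claw": 1, "dp": [0, 0, 0], "rotation": [0, 0, 0]}, {"claw": 1, "dp": [0, 0, 0], "rotation": [0, 0, 0]}, {"claw": 1, "dp": [0, 0, 0], "rotation": [0, 0, 0]}, {"claw": 1, "dp": [0, 0, 0], "rotation": [0, 0, 0]}, {"claw": 1, "dp": [0, 0, 0], "rotation": [0, 0, 0]}]}}

```text
clock: 27.35
position: [0.4841, -0.4264, 0.0519]
orientation: [[-0.343, -0.0, 0.939], [-0.939, 0.0, -0.343], [0.0, -1.0, -0.0]]
wrist_force: [-0.3, -0.6, -0.5]
opening: 0.0856
```

Run:
```python
from h import *
s=get_image('side')
cv2.imwrite('pics/a16.png',cv2.resize(s['image'][200:310,270:390,::-1],None,fx=5,fy=5,interpolation=2))
o=observe();p=o['position'];print(p,o['wrist_force'],o['opening'],o['clock'])
```

```text
[ 0.48413739 -0.42643318  0.05192483] [-0.2876981  -0.10044089  0.43581524] 0.08510392459859137 27.4
```

View pics/a16.png

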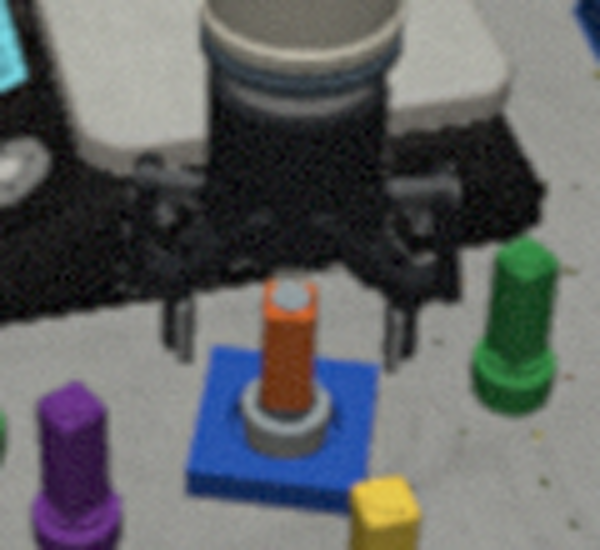

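Released: the stamp stands upright in the recess, and the fingers (columns 180 and 400) are clear of the handle. Now I go straight up.

{"method": "move_arm", "body": {"moves": [{"claw": 1, "dp": [0, -0.01, 0], "rotation": [0, 0, 0]}, {"claw": 1, "dp": [0, -0.03, 0], "rotation": [0, 0, 0]}, {"claw": 1, "dp": [0, -0.04, 0], "rotation": [0, 0, 0]}, {"claw": 1, "dp": [0, -0.04, 0], "rotation": [0, 0, 0]}, {"claw": 1, "dp": [0, -0.04, 0], "rotation": [0, 0, 0]}, {"claw": 1, "dp": [0, 0, 0], "rotation": [0, 0, 0]}, {"claw": 1, "dp": [0, 0, 0], "rotation": [0, 0, 0]}, {"claw": 1, "dp": [0, 0, 0], "rotation": [0, 0, 0]}]}}

```text
clock: 28.2
position: [0.4835, -0.4259, 0.2112]
orientation: [[-0.343, -0.001, 0.939], [-0.939, 0.001, -0.343], [-0.001, -1.0, -0.001]]
wrist_force: [-0.2, -0.0, -0.6]
opening: 0.0852
```

Run:
```python
from h import *
s=get_image('side');save(s,'s9.png');save(get_image('top'),'t9.png')
a=cv2.imread('pics/s0.png').astype(int);b=cv2.imread('pics/s9.png').astype(int)
d=(np.abs(cv2.GaussianBlur(a.astype(np.uint8),(0,0),1.2).astype(int)-cv2.GaussianBlur(b.astype(np.uint8),(0,0),1.2)).max(2)>25)
out=b.copy();out[d]=(255,0,255);cv2.imwrite('pics/diff.png',out)
print(observe()['clock'],observe()['wrist_force'])
```

```text
28.3 [-0.34077258 -0.16923088 -0.69641473][ WARN:0@3.199] global loadsave.cpp:1063 imwrite_ Unsupported depth image for selected encoder is fallbacked to CV_8U.
```

View pics/diff.png

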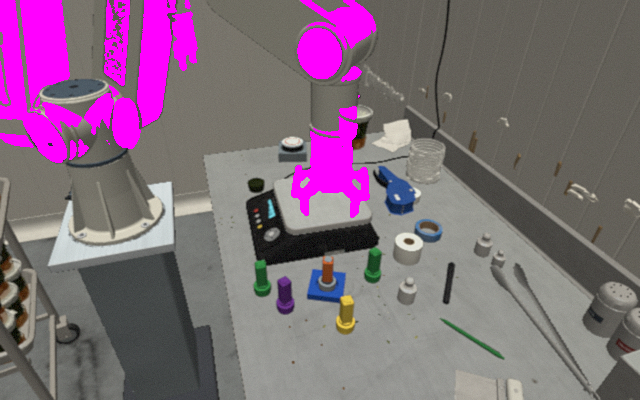

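View pics/t9.png

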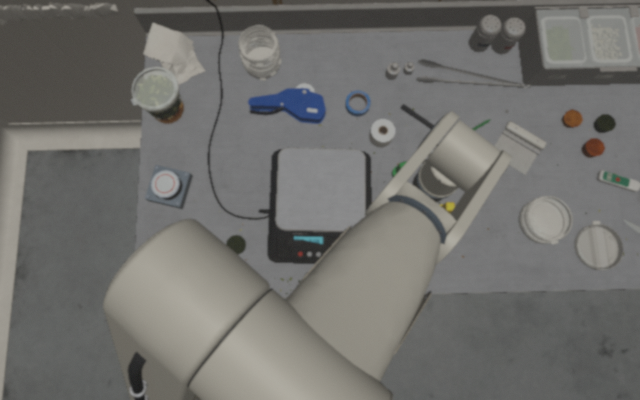

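Compared with the first side picture, only the arm has moved. The stamp is back in its holder at (327,270), the pad is unchanged, and the gripper touches nothing. Handing in.

```bash
python3 -c "
from cell import *
print(finish_job())"
```

```text
the job is handed in; nothing more can be done
None
```

I took the orange stamp from the blue holder, pressed it on the label with about 13.5 N, and stood it back upright in its holder. I handed the job in at 28.3 s of the 67 s allowed.

- **Feeling for the label:** its top was about 57 mm above the table. The first light touch, about 3 N, was an estimated 2–3 mm off centre. I lifted about 7 mm, shifted, and came down again for the real press.
- **Press:** the push averaged 13.1–13.5 N for about 2.8 s. No reading came above about 14.5 N at the contact. The stamp stayed upright to about 0.1°.
- **Sideways force:** it rose to about 1.8 N. I countered that by shifting the command back 0.5 mm during the press, and about 1.7 N remained at the end, so the sprung plate was pushed up to about 1 mm sideways. I saw no sign of sliding.
- **Lift and return:** it went about 10 cm straight up, during which the tool drifted about 1.7 mm sideways. It then went back into the recess at the spot it was picked from, and I opened the gripper and raised it 16 cm.

**Last checks:** compared with the first side picture, only the arm has moved, and the wrist force is back near zero. The top view could not confirm the stamp itself, because the arm hid it.

**Disagreement:** the estimates of the ring's centre differed by 2–3 mm between the cameras and fits, and one rough fit at the first touch disagreed more. I expect the press to be centred within about 2 mm, but I could not measure the imprint itself.

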